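# Fit the drip tray under the cold-brew dispenser

## Robot

A 6-joint arm with a two-finger parallel gripper is mounted at the origin on the work surface. World frame = base frame: x ahead of the robot, y to its left, z up, the work surface at z = 0. Lengths are in mm, angles in degrees, forces in N, time in s.
With the tool pointing down it reaches from about 350 to 850 mm from the base axis. Payload 8.1 kg.
Tool frame: the origin (TCP) lies at the very end of the fingers, on their centre line; the grasp point (between the pads) lies 19 mm behind it (r.grip_depth is the distance from the TCP to the grasp point, in mm); z points along the fingers, y is the direction in which the jaws open and shut (so a half turn about z gives the same grasp; the last joint's range is limited). The gripper opens to 85 mm and grips with 20 to 120 N. Pads are 22 mm wide; open, the fingers measure 114 mm over their backs; the gripper's body (76 mm by 85 mm) begins 54 mm behind the grasp point. The pads swing forward as they close: fully open they stand 13 mm farther back than shut.
Start: joints at [-77.773, 7.471, 85.268, -0, 87.261, -4.893], TCP at [176.644, -573.413, 231.292] pointing down, gripper open.
Joint ranges: [-169.43, 169.43], [-51.17, 129.36], [1.28, 143.12], [-76.62, 256.62], [0, 156.53], [-152.29, 152.29]. Speed limits (degrees/s): [136.94, 136.94, 159.86, 180, 180, 180].

## Interface

Orientations are given as [roll, pitch, yaw] about the fixed x, y, z axes, in that order (R = Rz(yaw) Ry(pitch) Rx(roll)).
In Python, from bench import status, viewer, hand_in, r gives the robot as it stands.
- The arm moves only by the shell command python3 -m crank 'ROWS' [OPENING] [FORCE]. ROWS is a JSON object of lists of equal length, an entry for each row: "slide": the shift along the tool's x, y, z in m, a list of three; "twist": the turn about the tool's z in rad. A call has 1 to 8 rows; each row shifts and turns the commanded pose from where the row before left it, along the tool's axes as they then stand; what a row does not reach is not made up. A row lasts 1/10 s, in which the tool goes at most 50 mm and 8.59 degrees, less where a joint would pass 70% of its speed; a pose out of reach is approached as far as the arm can. A call with a gripper value outside its range is refused whole. OPENING is the closure, from 0 (fully open) to 1 (shut), set as the call begins (- or left out, the last holds). The fingers move at their own pace and stop on an object; FORCE is the grip in N (left out, the last holds). Time passes only in rows, so rows that do not move let the fingers close. It gives the time, the measured TCP pose, the force and the opening at its end, in the units of the state.
- status.sense(): the state, without advancing time (a new reading comes with each control period).
- viewer.snapshot(name): name is "scene" or "top" or "wrist"; returns a dict with "img" (400x640x3 uint8, red, green, blue), "fx", "fy", "cx", "cy" (pixels), "R" (3x3) and "t" (3): a world point X has camera coordinates R X + t; the wrist camera has in their place "hand_eye" (4x4, takes a point from camera to tool coordinates, whose origin is the TCP and whose axes are the flange's). Camera axes: x right, y down, z forward; pixel columns grow to the right and rows downward; lengths in mm; the calibration is good to about 2 mm. A picture is of the moment at which its call begins: read the wrist's pose just before it. There is no depth.
- hand_in(): hands the job in, once; it reports no verdict.
The state is a dict: "time": time; "joint_pos": joint angles; "qd": joint speeds; "joint_efforts": joint torques, N m; "tool_pos": TCP position; "tcp_rot": TCP orientation; "ft_force": force on the tool from outside, world axes, zero at the start; "wrist_torque": the same for the moment, N m; "finger_gap": finger opening in mm.
Only numpy, scipy, OpenCV 4.12 (cv2) and the standard library are available. Lean on these libraries where they do the work, as an engineer would, in place of code of your own. Each camera call takes 0.05 s, during which the arm holds its last target.

## Task

Fit the drip tray to the cold-brew dispenser: tip the dispenser back on its rear edge until it leans on the drawer base behind it, slide the tray's flat tongue under its raised front, straight, centred under the tap and with the pan close up to the dispenser's front, then ease the dispenser down so that it stands flat on the tongue and let go. Keep the dispenser's rear edge on the counter where it is (no lifting or dragging), do not let it drop, and leave the cup, jug, tamper and shaker standing where they are.

Things in the scene. Friction and masses are not known exactly. Their poses are not given: they have to be found in the camera images.
- dispenser: Slim steel dispenser, an upright box 90 deep (own x) x 150 wide (own y) x 200 high (own z), 0.6 to 0.95 kg, loose. Origin: centre of its underside. Own x points from front to rear: front face at x = -45 mm, rear face, which looks at the drawer base, at +45 mm. A tap sticks out 52 mm from the middle of the front, 100 mm up. On top is a black bar handle.
- disp_bar (a point): Middle of the dispenser's bar handle: a 12 mm round bar along own y, 92 mm clear between its two posts, its axis 238 mm above the underside and 38 mm above the box's top, midway front to rear. It turns easily between gripping fingers.
- disp_rear (a point): Middle of the dispenser's rear bottom edge (own x = +45 mm, z = 0), the edge it tips on. Tipped back it balances at 0.4 to 0.45 rad; further over it leans stably, rear face on the top side edge of the drawer base, at a tilt of about atan(gap / 120 mm), gap being the clear distance from this edge to the side of the base.
- disp_rear_l (a point): One end of that rear bottom edge (own y = +75 mm).
- disp_rear_r (a point): The other end of that rear bottom edge (own y = -75 mm).
- disp_spout (a point): Mouth of the tap, 43 mm in front of the front face, 78 mm above the underside.
- drawer_base: Low fixed steel drawer unit, 340 (own x) x 260 (own y) x 120 mm high, origin at the centre of its underside, drawer front facing own -x. The dispenser stands 80 to 115 mm off its own -y side (face at y = -130 mm), its rear nearly parallel to that face. Upturned cups, up to 195 mm above the counter, stand on the half of its top away from the dispenser.
- tray: Steel drip tray, loose, 0.22 kg, lying flat: an open pan with a grille, 90 long (own x) x 66 wide (own y) x 22 mm high, and from the foot of its +x end a flat tongue 70 long x 60 wide x 4 mm thick, lying on the counter. Origin: centre of the pan's underside. Own x points along the tongue. The pan can be gripped across its width (y).
- tray_heel (a point): Where the tongue meets the pan (own x = +45 mm, on the underside). In place it lies at the dispenser's front face.
- tray_tip (a point): Middle of the tongue's free end (own x = +115 mm, 2 mm up).
- cup: White mug, 80 mm across, 56 high, handle at own +y (reaching about 70 mm from the centre), standing between tray and dispenser. Origin: centre of the underside. Leave alone.
- jug: Steel milk jug, 90 mm across, 100 high, handle at own +y reaching 74 mm from the axis. Origin: centre of the underside. Leave alone.
- tamper: Coffee tamper, steel foot 58 mm across with a wooden knob, 90 high. Origin: centre of the underside. Leave alone.
- shaker: Steel shaker with black cap, 70 mm across, 102 high. Origin: centre of the underside. Leave alone.

How it is judged (in metres and radians):
On the way, in this order (a step that is already met when the one before it is completed fails the run):
1. the dispenser is tipped back and leans on the drawer base (angle between dispenser's own z axis and vertical above 0.45 rad and contact force between dispenser and drawer_base above 0.05 N), for 0.2 s.
2. the tongue is under the raised front while the dispenser is still tipped back (angle between dispenser's own z axis and vertical above 0.2 rad and horizontal distance between tray_tip and disp_rear below 0.05 m and height (world z) of tray_tip below 0.02 m), for 0.1 s.
At the end, for the whole second after the job is handed in: The dispenser stands flat (within 0.04 rad) on the tray's tongue, its rear edge within 35 mm of where it was; the tray lies flat on the counter, its pan no more than 12 mm from the dispenser's front, centred within 12 mm and straight within 0.12 rad; both at rest (angle between each of dispenser, tray's own z axis and vertical below 0.04 rad and x of tray_heel in the frame of dispenser between -0.057 and -0.035 m and y of tray_heel in the frame of dispenser between -0.012 and 0.012 m and angle between the x axis of tray and the x axis of dispenser, either way round below 0.12 rad and height (world z) of tray below 0.006 m and height (world z) of dispenser between 0.002 and 0.008 m and distance of disp_rear from where it was at the start of the episode below 0.035 m and linear speed of each of dispenser, tray below 0.02 m/s); the robot touches nothing.
It fails at once if the dispenser's rear edge is lifted more than 20 mm off the counter (height (world z) of any of disp_rear_l, disp_rear_r above 0.02 m).
It fails at once if the dispenser's rear edge is dragged more than 50 mm (distance of disp_rear from where it was at the start of the episode above 0.05 m).
It fails at once if the dispenser is dropped: turning faster than 1.5 rad/s within 0.3 rad of upright, or faster than 3.5 rad/s anywhere ((angle between dispenser's own z axis and vertical below 0.3 rad and angular speed of dispenser above 1.5 rad/s) or angular speed of dispenser above 3.5 rad/s).
It fails at once if the cup, jug, tamper or shaker is moved more than 30 mm or tipped more than 0.4 rad (distance of any of cup, jug, tamper, shaker from where it was at the start of the episode above 0.03 m or angle between any of cup, jug, tamper, shaker's own z axis and vertical above 0.4 rad).
It also fails if it takes over 72 s, if anything falls off the work surface, if the arm or the gripper's body presses on something with over 40 N, if the wrist force passes 120 N, or if a joint passes its speed limit or range.

## Working session

There is one attempt and no reset: what is moved stays moved. The work goes in short steps, Python scripts to look and compute and a shell command to move; the robot and the scene stay as the last step left them, time stands still between calls to the robot, and variables do not carry over. Pictures are saved under pics/ and viewed, and the job is handed in when it is done.

```bash
ls -la; mkdir -p pics
python3 - <<'E'
from bench import status, viewer, r
import cv2
s=status.sense(); print(s)
for n in ("scene","top","wrist"):
    d=viewer.snapshot(n); cv2.imwrite(f"pics/{n}0.png",d["img"][:,:,::-1])
    print(n,{k:v for k,v in d.items() if k!="img"})
print(r.grip_depth,[a for a in dir(r) if a[0]!='_'])
E
```

```text
total 12
drwxr-xr-x  3 agent agent 4096 Dec  6 22:33 .
drwxr-xr-x 23 root  root  4096 Dec  6 22:33 ..
drwxr-xr-x  2 agent agent 4096 Dec  6 22:33 pics
{'time': 0.0, 'joint_pos': array([-7.77713570e+01,  7.51899341e+00,  8.53313463e+01, -1.25867740e-03,
        8.72605133e+01, -4.89249343e+00]), 'qd': array([-0.02118379, -0.08227623,  0.06963219, -0.07920053, -0.02316706,
        0.03517176]), 'joint_efforts': array([-6.02269374e-04, -5.69399822e+01, -5.00552452e+01, -2.16014400e-04,
        1.45101536e-02,  2.93753135e-05]), 'tool_pos': array([ 176.53492037, -572.85031684,  230.18411418]), 'tcp_rot': array([-1.79889444e+02, -8.20171441e-03,  1.71211899e+01]), 'ft_force': array([-0.12030207,  0.39604941, -0.66679891]), 'wrist_torque': array([-0.00664828, -0.01414372, -0.01347993]), 'finger_gap': 85.38579186402767}
scene {'fx': 444.60676945989604, 'fy': 444.60676945989604, 'cx': 323.90332300838867, 'cy': 193.6540241356806, 'R': array([[ 0.60241352,  0.79817119, -0.00454914],
       [ 0.64221247, -0.48807358, -0.59105611],
       [-0.47398428,  0.35313868, -0.80661762]]), 't': array([-3
[... 176 characters left out ...]
86, -0.9996517 , -0.01384972],
       [-0.99849217,  0.02312854, -0.04978414],
       [ 0.05008712,  0.01271044, -0.99866397]]), 't': array([ -12.49427294,  594.18534309, 1355.69511711])}
wrist {'fx': 328.4931563647497, 'fy': 328.4931563647497, 'cx': 320.37726290164903, 'cy': 197.5451116593045, 'hand_eye': array([[-1.01236423e-04, -9.53262894e-01, -3.02142093e-01,
         7.62956292e+01],
       [ 9.99999992e-01, -1.21290827e-04,  4.76121118e-05,
        -2.59443362e-01],
       [-8.20339239e-05, -3.02142086e-01,  9.53262898e-01,
        -1.43422599e+02],
       [ 0.00000000e+00,  0.00000000e+00,  0.00000000e+00,
         1.00000000e+00]])}
18.700000000000003 ['PlanningError', 'grip_depth']
```

View pics/scene0.png

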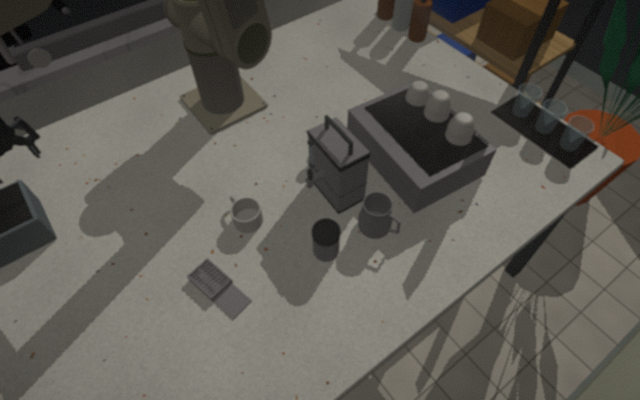

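View pics/top0.png

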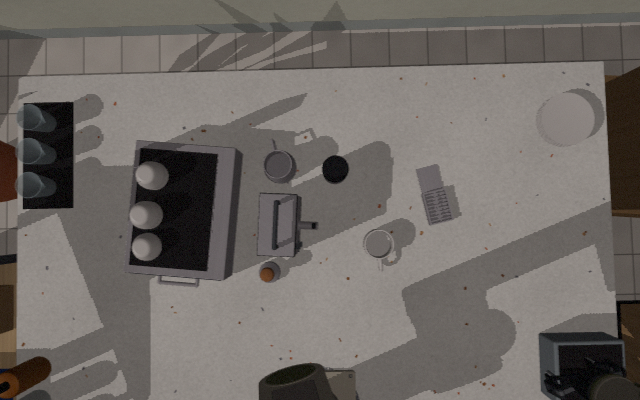

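View pics/wrist0.png

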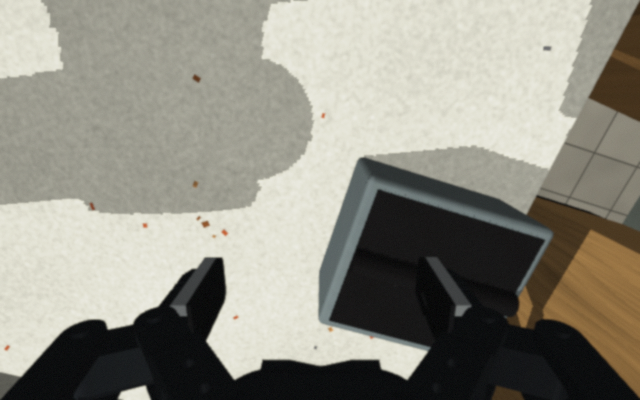

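```bash
cat > h.py <<'E'
import numpy as np, cv2
from scipy.spatial.transform import Rotation as Ro
def ray(d,u,v,z,pose=None):
    """pixel -> world point on plane z"""
    c=np.array([(u-d['cx'])/d['fx'],(v-d['cy'])/d['fy'],1.])
    if 'R' in d: o=-d['R'].T@d['t']; w=d['R'].T@c
    else:
        T=np.eye(4);T[:3,:3]=Ro.from_euler('xyz',pose['tcp_rot'],degrees=True).as_matrix();T[:3,3]=pose['tool_pos']
        M=T@d['hand_eye']; o=M[:3,3]; w=M[:3,:3]@c
    return o+w*(z-o[2])/w[2]
def proj(d,X,pose=None):
    X=np.atleast_2d(X).astype(float)
    if 'R' in d: c=X@d['R'].T+d['t']
    else:
        T=np.eye(4);T[:3,:3]=Ro.from_euler('xyz',pose['tcp_rot'],degrees=True).as_matrix();T[:3,3]=pose['tool_pos']
        M=np.linalg.inv(T@d['hand_eye']); c=X@M[:3,:3].T+M[:3,3]
    return np.c_[d['fx']*c[:,0]/c[:,2]+d['cx'],d['fy']*c[:,1]/c[:,2]+d['cy']]
def crop(img,x0,y0,x1,y1,s,name):
    c=img[y0:y1,x0:x1,::-1]; c=cv2.resize(c,None,fx=s,fy=s,interpolation=cv2.INTER_CUBIC)
    c=cv2.convertScaleAbs(c,alpha=1.4,beta=20)
    for i in range(x0-x0%10+10,x1,10): 
        cv2.putText(c,str(i),((i-x0)*s-8,8),0,.3,(0,0,255),1); cv2.line(c,((i-x0)*s,10),((i-x0)*s,16),(0,0,255),1)
    for j in range(y0-y0%10+10,y1,10): 
        cv2.putText(c,str(j),(0,(j-y0)*s+3),0,.3,(0,0,255),1); cv2.line(c,(20,(j-y0)*s),(26,(j-y0)*s),(0,0,255),1)
    cv2.imwrite(name,c)
E
python3 - <<'E'
from h import *
for n,b in (("top",(225,130,325,290)),):
    im=cv2.imread(f"pics/top0.png")[:,:,::-1]
crop(im,220,140,350,290,4,"pics/c1.png")
crop(im,350,150,480,270,6,"pics/c2.png")
im=cv2.imread(f"pics/scene0.png")[:,:,::-1]
crop(im,290,110,420,250,4,"pics/c3.png")
E
```

```text
(no output)
```

View pics/c1.png

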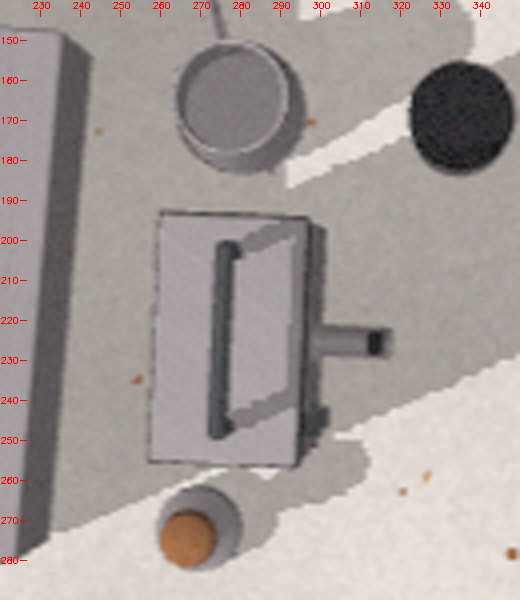

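View pics/c2.png

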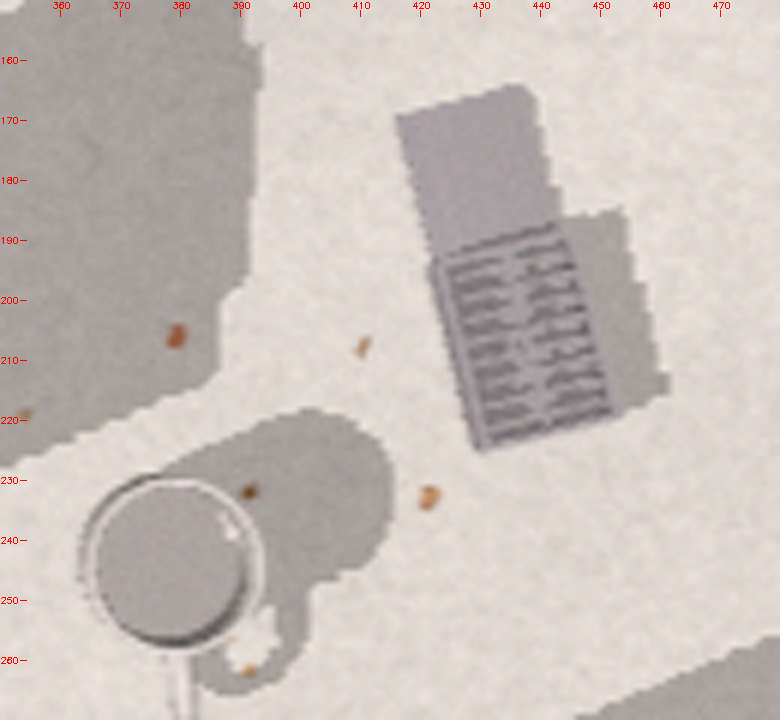

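View pics/c3.png

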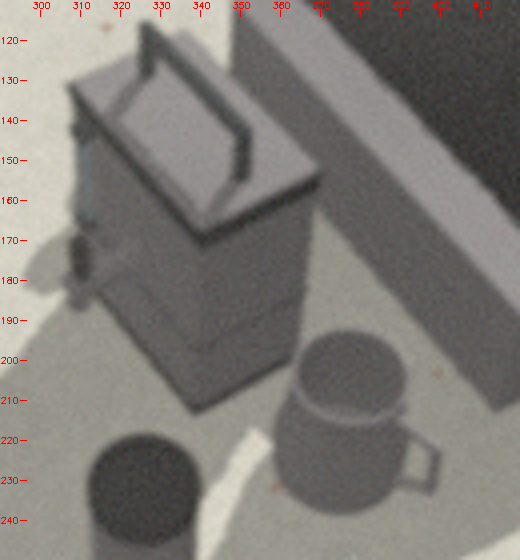

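Run:
```python
from h import *
im=cv2.imread(f"pics/top0.png")[:,:,::-1]
crop(im,120,130,260,290,4,"pics/c4.png")
im=cv2.imread(f"pics/scene0.png")[:,:,::-1]
crop(im,180,190,350,330,4,"pics/c5.png")
```

```text
(no output)
```

View pics/c4.png

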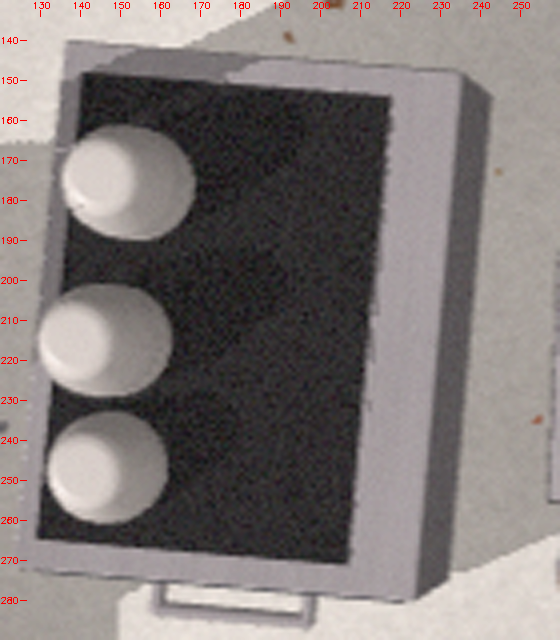

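View pics/c5.png

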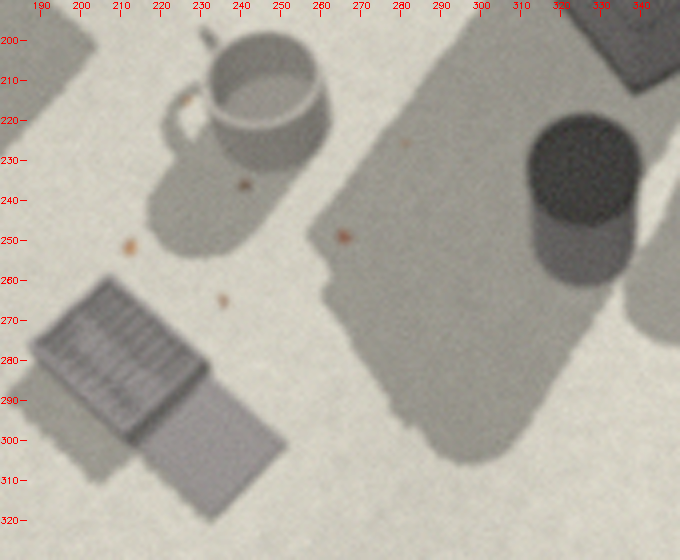

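```bash
cat > fit.py <<'E'
from h import *
from scipy.optimize import least_squares
def fit(obs,x0):
    """obs: list (cam,pts3d own,px)"""
    def f(p):
        c,s=np.cos(p[2]),np.sin(p[2]); R=np.array([[c,-s,0],[s,c,0],[0,0,1]])
        o=np.array([p[0]*1000,p[1]*1000,0])
        return np.concatenate([(proj(d,np.array(P,float)@R.T+o)-np.array(u)).ravel() for d,P,u in obs])
    q=least_squares(f,x0,loss='soft_l1'); return [round(q.x[0]*1000,1),round(q.x[1]*1000,1),round(np.degrees(q.x[2]),2)],np.round(f(q.x),1)
E
python3 - <<'E'
from fit import *
from bench import viewer
T=viewer.snapshot("top");S=viewer.snapshot("scene")
import pickle;pickle.dump((T,S),open('cams.pkl','wb'))
# guess
for n,(u,v) in dict(disp=(278,225),tray=(437,205),cup=(378,243)).items(): print(n,ray(T,u,v,0))
dr=[(T,[(170,130,120),(170,-130,120),(-170,-130,120),(-170,130,120),(170,-130,0),(-170,-130,0)],[(136,141),(235,148),(224,280),(128.5,273),(243,155),(232,275)])]
print('drawer',fit(dr,[.4,.3,0]))
# disp: own x=rear=+y world => yaw ~90; own y = -x world
di=[(T,[(45,-75,200),(-45,-75,200),(-45,75,200),(45,75,200)],[(260,193),(297,194.5),(294,256.5),(257,255.5)]),
    (S,[(-45,75,200),(-45,-75,200),(45,-75,200),(-45,-75,0),(45,-75,0)],[(308,131),(341,171),(370,154),(339,213),(362.5,200)])]
print('disp',fit(di[:1],[.5,.1,1.57]),fit(di[1:],[.5,.1,1.57]),fit(di,[.5,.1,1.57]))
tr=[(T,[(115,30,4),(115,-30,4),(45,33,22),(-45,33,22),(-45,-33,22),(45,-33,22)],[(416,169),(438,164),(421.5,192.5),(430,225),(452.5,218),(443,187)]),
 (S,[(115,30,4),(115,-30,4),(45,33,22),(-45,33,22),(-45,-33,22),(45,-33,22)],[(251,301),(232,320),(232,280),(207,258),(187,276),(213,298)])]
print('tray',fit(tr[:1],[.5,-.3,0]),fit(tr[1:],[.5,-.3,0]),fit(tr,[.5,-.3,0]))
print('cup top',ray(T,377.5,243,56), 'handle',ray(T,379.5,268,30))
print('jug top',ray(T,279,165.5,100),'jug handle',ray(T,272,140,60)); print('shaker',ray(T,335.5,169,102)); print('tamper knob',ray(T,267,274.5,85))
E
```

```text
disp [509.48294912  93.54877686   0.        ]
tray [ 555.11063347 -349.96998489    0.        ]
cup [ 453.46141583 -183.24891636    0.        ]
drawer ([np.float64(554.3), np.float64(333.4), np.float64(-5.56)], array([-0.9, -0.4,  0.4, -0.1,  0.3,  0.9, -5.8,  0. ,  0.3, -1.1,  1.2,
        0.4]))
disp ([np.float64(512.3), np.float64(76.1), np.float64(86.34)], array([-0.3, -0.4,  0.2, -0.3,  0.5,  0.7, -0.3,  0.1])) ([np.float64(517.9), np.float64(77.6), np.float64(86.2)], array([-1.1, -0.1, -0.5, -1.9,  1. , -0.7, -0.4,  2.6,  2.7,  0.8])) ([np.float64(514.0), np.float64(76.7), np.float64(86.68)], array([-0.8, -1. , -0.2, -1.2,  0.4, -0.1, -0.4, -0.5, -2.4, -0.7, -1.5,
       -2.8, -0.2, -1.7, -1.3,  1.8,  1.6, -0.1]))
tray ([np.float64(551.9), np.float64(-346.0), np.float64(11.67)], array([-0.4, -0.7, -1.3, -0.5,  0.2,  0.2, -0.5, -0.2,  0.5,  1.3,  2.2,
        0.3])) ([np.float64(552.3), np.float64(-344.5), np.float64(11.6)], array([ 0.5,  0.4,  0.7, -0.3, -0.4, -0.5,  0.6, -0.3, -0.3, -0.1, -2.4,
        0.9])) ([np.float64(552.1), np.float64(-345.1), np.float64(11.66)], array([-0.7, -0.7, -1.6, -0.6, -0.1,  0.1, -0.9, -0.3,  0.2,  1.3,  1.9,
        0.2,  0.3,  0.4,  0.5, -0.2, -0.6, -0.4,  0.4, -0.2, -0.6, -0.1,
       -2.6,  0.9]))
cup top [ 456.3907537  -176.26133544   56.        ] handle [ 387.52372462 -182.36521549   30.        ]
jug top [664.9905027   78.22414498 100.        ] jug handle [738.65227795  99.59917116  60.        ]
shaker [652.15454811 -68.3805251  102.        ]
tamper knob [382.47073569 116.14376466  85.        ]
```

```bash
cat > go.py <<'E'
import sys; from h import *
from bench import status
def go(x,y,z,yaw=None):
    s=status.sense(); R=Ro.from_euler('xyz',s['tcp_rot'],degrees=True).as_matrix()
    d=R.T@(np.array([x,y,z])-s['tool_pos'])
    print('t',round(s['time'],2),'pos',s['tool_pos'].round(1),'rpy',s['tcp_rot'].round(2),'F',s['ft_force'].round(1),'gap',round(s['finger_gap'],1),'j',s['joint_pos'].round(0))
    print('tool delta mm',d.round(1), 'twist rad', None if yaw is None else round(-np.radians((yaw-s['tcp_rot'][2]+180)%360-180),4))
if __name__=='__main__': go(*map(float,sys.argv[1:]))
E
python3 -m crank '{"slide":[[0,0,-0.02],[0,0,-0.02],[0,0,-0.02]],"twist":[0.12,0.12,0.12]}' 0 30; python3 go.py 512.5 76.3 290 -3.6
```

```text
time: 0.55
tool_pos: [176.6, -573.2, 291.6]
tcp_rot: [-180.0, 0.0, -3.8]
ft_force: [-0.9, 0.2, 0.6]
finger_gap: 85.4
t 0.55 pos [ 176.6 -573.2  291.6] rpy [-1.7995e+02  1.0000e-02 -3.7900e+00] F [-0.9  0.2  0.6] gap 85.4 j [-78.   6.  80.  -0.  93.  16.]
tool delta mm [ 292.3 -670.3    2.1] twist rad -0.0033
```

```bash
for i in 1; do python3 -m crank '{"slide":[[0.018,-0.0415,0],[0.018,-0.0415,0],[0.018,-0.0415,0],[0.018,-0.0415,0],[0.018,-0.0415,0],[0.018,-0.0415,0],[0.018,-0.0415,0],[0.018,-0.0415,0]],"twist":[0,0,0,0,0,0,0,0]}'; done; python3 go.py 512.5 76.3 290 -3.6
```

```text
time: 1.35
tool_pos: [341.1, -249.1, 291.3]
tcp_rot: [180.0, -0.0, -3.5]
ft_force: [1.1, -1.0, 0.6]
finger_gap: 85.2
t 1.35 pos [ 341.1 -249.1  291.3] rpy [ 1.7998e+02 -3.0000e-02 -3.5300e+00] F [ 1.1 -1.   0.6] gap 85.2 j [-43. -22. 106.   0.  96.  50.]
tool delta mm [ 151.1 -335.4    1.3] twist rad 0.0012
```

```bash
python3 -m crank '{"slide":[[0.018,-0.0415,0],[0.018,-0.0415,0],[0.018,-0.0415,0],[0.018,-0.0415,0],[0.018,-0.0415,0],[0.018,-0.0415,0],[0.018,-0.0415,0],[0.0,0,0]],"twist":[0,0,0,0,0,0,0,0]}'; python3 go.py 512.5 76.3 290 -3.6
```

```text
time: 2.15
tool_pos: [485.2, 36.0, 290.8]
tcp_rot: [-179.9, 0.0, -3.2]
ft_force: [0.4, -0.7, -0.1]
finger_gap: 85.4
t 2.15 pos [485.2  36.  290.8] rpy [-1.799e+02  3.000e-02 -3.200e+00] F [ 0.4 -0.7 -0.1] gap 85.4 j [ -2. -11.  97.   0.  94.  91.]
tool delta mm [ 25.  -41.7   0.8] twist rad 0.007
```

```bash
python3 -m crank '{"slide":[[0.0125,-0.021,0],[0.0125,-0.021,0],[0,0,0]],"twist":[0.007,0,0]}'
python3 - <<'E'
from go import *
from bench import viewer
go(512.5,76.3,225,-3.6)
s=status.sense(); d=viewer.snapshot("wrist"); cv2.imwrite("pics/w1.png",d["img"][:,:,::-1])
a=np.radians(86.4);ax=np.array([np.cos(a),np.sin(a),0]);ay=np.array([-np.sin(a),np.cos(a),0]);o=np.array([512.5,76.3,238])
for t in (-46,0,46): print('bar pred',proj(d,o+ay*t,s).round(1))
for x,y in ((45,75),(-45,75),(45,-75),(-45,-75)):print((x,y),proj(d,o+ax*x+ay*y-[0,0,38],s).round(1))
E
```

```text
time: 2.45
tool_pos: [512.4, 73.1, 290.9]
tcp_rot: [-180.0, 0.0, -3.8]
ft_force: [0.1, -0.2, -0.3]
finger_gap: 85.4
t 2.45 pos [512.4  73.1 290.9] rpy [-1.7997e+02  2.0000e-02 -3.8100e+00] F [ 0.1 -0.2 -0.3] gap 85.4 j [ 2. -6. 93.  0. 93. 96.]
tool delta mm [-0.1 -3.2 65.9] twist rad -0.0036
bar pred [[314.6 146.8]]
bar pred [[315.3 218.7]]
bar pred [[315.8 281.6]]
(45, 75) [[261.8 287.5]]
(-45, 75) [[371.7 287.1]]
(45, -75) [[249.1  95.8]]
(-45, -75) [[381.2  95.3]]
```

View pics/w1.png

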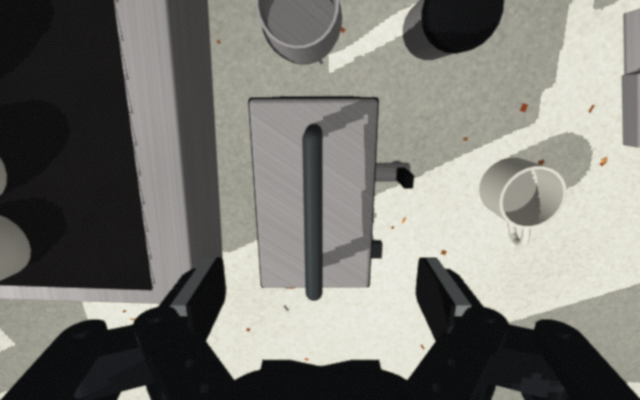

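```bash
python3 -m crank '{"slide":[[0,-0.0044,0.02],[0,0,0.02],[0,0,0.02],[0,0,0.01],[0,0,0],[0,0,0]],"twist":[0,0,0,0,0,0]}'; python3 -m crank '{"slide":[[0,0,0],[0,0,0],[0,0,0],[0,0,0],[0,0,0],[0,0,0]],"twist":[0,0,0,0,0,0]}' 1 30;  python3 - <<'E'
from go import *
from bench import viewer
go(512.5,76.3,225,-3.6)
d=viewer.snapshot("wrist"); cv2.imwrite("pics/w2.png",d["img"][:,:,::-1])
E
```

```text
time: 3.1
tool_pos: [512.3, 75.6, 222.1]
tcp_rot: [180.0, -0.0, -3.9]
ft_force: [0.3, 0.0, 0.1]
finger_gap: 85.3
time: 3.7
tool_pos: [512.3, 76.4, 221.5]
tcp_rot: [-180.0, -0.0, -3.9]
ft_force: [-0.2, 1.2, 1.7]
finger_gap: 11.2
t 3.7 pos [512.3  76.4 221.5] rpy [-1.7997e+02 -2.0000e-02 -3.8900e+00] F [-0.2  1.2  1.7] gap 11.2 j [ 3. -5. 99.  0. 86. 97.]
tool delta mm [ 0.2  0.1 -3.5] twist rad -0.0051
```

View pics/w2.png

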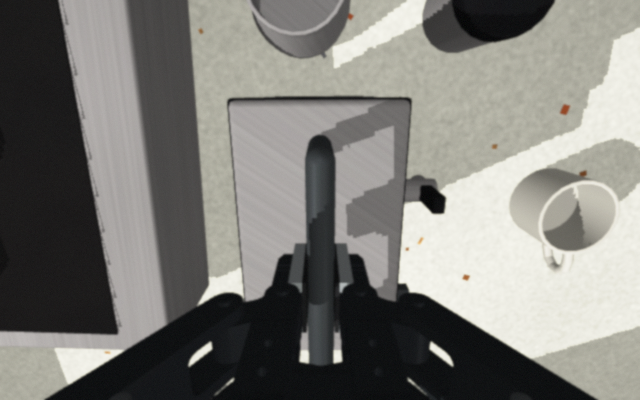

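```bash
python3 -c "
import numpy as np
th=np.linspace(0,.624,25);y=-45*np.cos(th)+238*np.sin(th);z=45*np.sin(th)+238*np.cos(th)
for i in range(0,24,8): print([[0,-round(a/1000,4),-round(b/1000,4)] for a,b in zip(np.diff(y)[i:i+8],np.diff(z)[i:i+8])], y[i+8]-y[0],z[i+8]-z[0])"
```

```text
[[0, np.float64(-0.0062), np.float64(-0.0011)], [0, np.float64(-0.0062), np.float64(-0.0009)], [0, np.float64(-0.0063), np.float64(-0.0008)], [0, np.float64(-0.0063), np.float64(-0.0006)], [0, np.float64(-0.0063), np.float64(-0.0004)], [0, np.float64(-0.0063), np.float64(-0.0003)], [0, np.float64(-0.0063), np.float64(-0.0001)], [0, np.float64(-0.0063), np.float64(0.0001)]] 50.117750013133254 4.162773016008941
[[0, np.float64(-0.0063), np.float64(0.0002)], [0, np.float64(-0.0063), np.float64(0.0004)], [0, np.float64(-0.0063), np.float64(0.0005)], [0, np.float64(-0.0063), np.float64(0.0007)], [0, np.float64(-0.0062), np.float64(0.0009)], [0, np.float64(-0.0062), np.float64(0.001)], [0, np.float64(-0.0062), np.float64(0.0012)], [0, np.float64(-0.0062), np.float64(0.0014)]] 100.01488281186002 -2.113665785409893
[[0, np.float64(-0.0061), np.float64(0.0015)], [0, np.float64(-0.0061), np.float64(0.0017)], [0, np.float64(-0.006), np.float64(0.0018)], [0, np.float64(-0.006), np.float64(0.002)], [0, np.float64(-0.0059), np.float64(0.0021)], [0, np.float64(-0.0059), np.float64(0.0023)], [0, np.float64(-0.0058), np.float64(0.0024)], [0, np.float64(-0.0057), np.float64(0.0026)]] 147.54042063902605 -18.55875015127259
```

```bash
python3 -m crank '{"slide":[[0,-0.0062,-0.0011],[0,-0.0062,-0.0009],[0,-0.0063,-0.0008],[0,-0.0063,-0.0006],[0,-0.0063,-0.0004],[0,-0.0063,-0.0003],[0,-0.0063,-0.0001],[0,-0.0063,0.0001]],"twist":[0,0,0,0,0,0,0,0]}'
python3 - <<'E'
from go import *
from bench import viewer
go(512.5,126.5,225,-3.6)
d=viewer.snapshot("scene"); crop(d["img"],260,90,440,250,4,"pics/s3.png")
E
```

```text
time: 4.55
tool_pos: [515.7, 126.8, 225.7]
tcp_rot: [-180.0, -0.0, -3.9]
ft_force: [0.3, -1.9, 3.2]
finger_gap: 10.7
t 4.55 pos [515.7 126.8 225.7] rpy [-1.7999e+02 -2.0000e-02 -3.9000e+00] F [ 0.3 -1.9  3.2] gap 10.7 j [  8.  -3.  97.   0.  86. 102.]
tool delta mm [-3.2  0.5  0.7] twist rad -0.0052
```

View pics/s3.png

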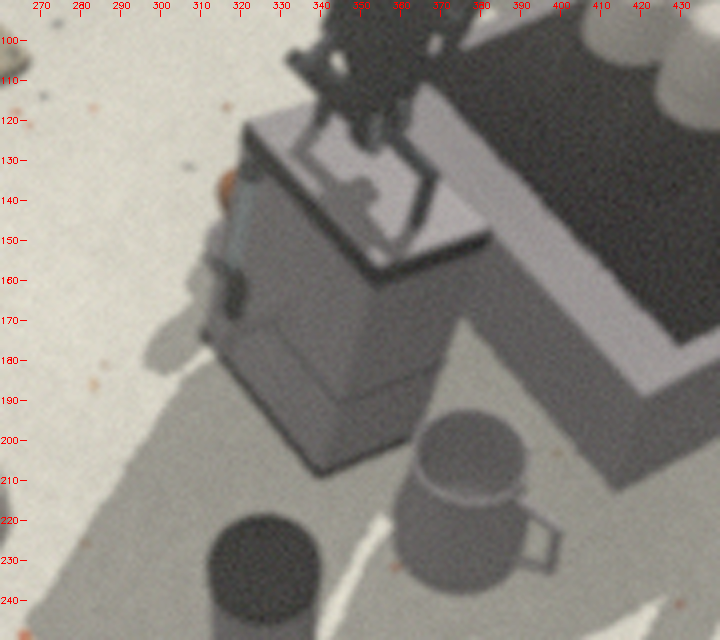

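```bash
python3 -m crank '{"slide":[[0,-0.0063,0.0002],[0,-0.0063,0.0004],[0,-0.0063,0.0005],[0,-0.0063,0.0007],[0,-0.0062,0.0009],[0,-0.0062,0.001],[0,-0.0062,0.0012],[0,-0.0062,0.0014]],"twist":[0,0,0,0,0,0,0,0]}'
python3 -m crank '{"slide":[[0,-0.0061,0.0015],[0,-0.0061,0.0017],[0,-0.006,0.0018],[0,-0.006,0.002],[0,-0.0059,0.0021]],"twist":[0,0,0,0,0]}'
```

```text
time: 5.4
tool_pos: [519.0, 176.6, 218.8]
tcp_rot: [-180.0, 0.0, -3.9]
ft_force: [0.6, -0.8, 1.3]
finger_gap: 10.5
time: 5.9
tool_pos: [521.0, 206.6, 209.8]
tcp_rot: [-180.0, 0.0, -3.9]
ft_force: [-0.3, -0.4, 0.3]
finger_gap: 10.6
```

```bash
python3 -m crank '{"slide":[[0,-0.0059,0.0023],[0,-0.0058,0.0024],[0,0,0]],"twist":[0,0,0]}'
python3 -m crank '{"slide":[[0,-0.003,0.0013],[0,0,0]],"twist":[0,0]}'
python3 - <<'E'
from go import *
from bench import viewer
go(512.5,126.5,225,-3.6)
d=viewer.snapshot("scene"); crop(d["img"],260,90,440,250,4,"pics/s4.png")
E
```

```text
time: 6.2
tool_pos: [521.7, 218.7, 205.0]
tcp_rot: [-180.0, 0.0, -3.9]
ft_force: [-0.4, 0.0, 0.7]
finger_gap: 10.5
time: 6.4
tool_pos: [522.1, 220.8, 204.0]
tcp_rot: [180.0, -0.0, -3.9]
ft_force: [0.5, -0.2, 1.2]
finger_gap: 10.7
t 6.4 pos [522.1 220.8 204. ] rpy [179.99  -0.    -3.91] F [ 0.5 -0.2  1.2] gap 10.7 j [ 18.   3.  93.  -0.  84. 112.]
tool delta mm [ -3.1  94.7 -21. ] twist rad -0.0054
```

View pics/s4.png

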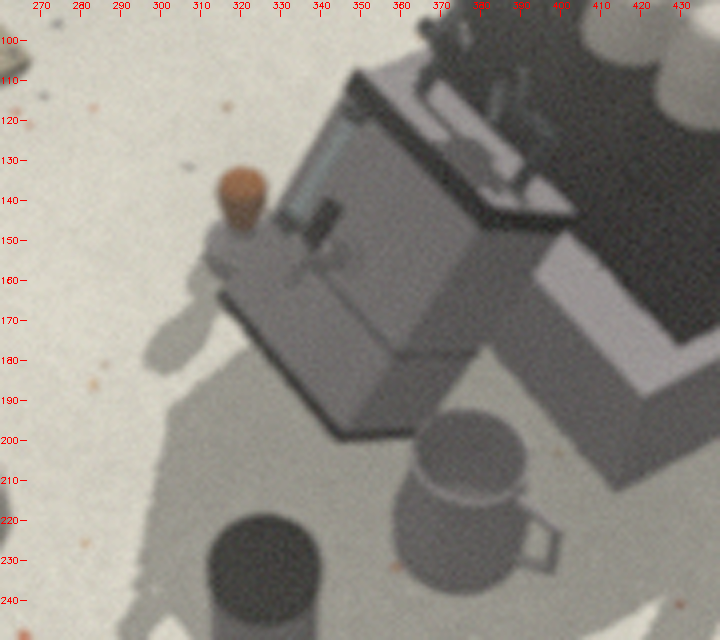

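Nearly leaning; continue until the force shows contact.

```bash
python3 -m crank '{"slide":[[0,-0.003,0.0013],[0,0,0]],"twist":[0,0]}';python3 -m crank '{"slide":[[0,-0.003,0.0014],[0,0,0]],"twist":[0,0]}'; python3 -m crank '{"slide":[[0,-0.003,0.0014],[0,0,0]],"twist":[0,0]}'
```

```text
time: 6.65
tool_pos: [522.4, 223.5, 202.8]
tcp_rot: [180.0, -0.0, -3.9]
ft_force: [0.6, -3.1, 2.8]
finger_gap: 10.7
time: 6.85
tool_pos: [522.4, 225.9, 201.2]
tcp_rot: [179.9, 0.0, -3.9]
ft_force: [-2.1, -7.5, 4.4]
finger_gap: 10.5
time: 7.05
tool_pos: [522.8, 228.9, 200.0]
tcp_rot: [179.9, -0.0, -4.0]
ft_force: [-1.6, -5.9, 3.8]
finger_gap: 10.5
```

```bash
python3 -m crank '{"slide":[[0,0.003,-0.0012],[0,0,0]],"twist":[0,0]}'
python3 - <<'E'
from go import *
from bench import viewer
go(512.5,126.5,225,-3.6)
d=viewer.snapshot("scene"); crop(d["img"],260,90,440,250,4,"pics/s5.png")
d=viewer.snapshot("top"); crop(d["img"],190,140,340,290,4,"pics/t5.png")
E
```

```text
time: 7.25
tool_pos: [522.3, 225.7, 200.6]
tcp_rot: [179.9, 0.0, -4.0]
ft_force: [-1.5, -6.1, 0.9]
finger_gap: 10.7
t 7.25 pos [522.3 225.7 200.6] rpy [ 1.7991e+02  5.0000e-02 -3.9600e+00] F [-1.5 -6.1  0.9] gap 10.7 j [ 18.   4.  93.  -0.  84. 112.]
tool delta mm [ -2.9  99.6 -24.2] twist rad -0.0062
```

View pics/s5.png

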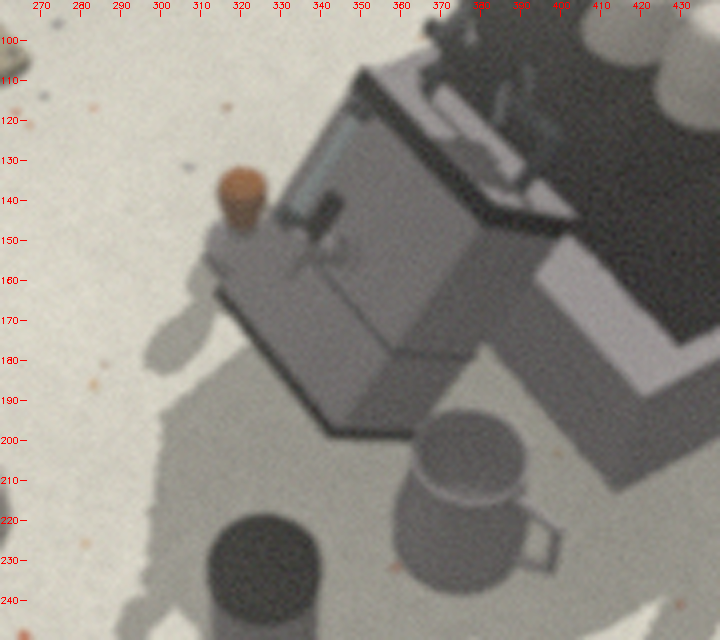

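View pics/t5.png

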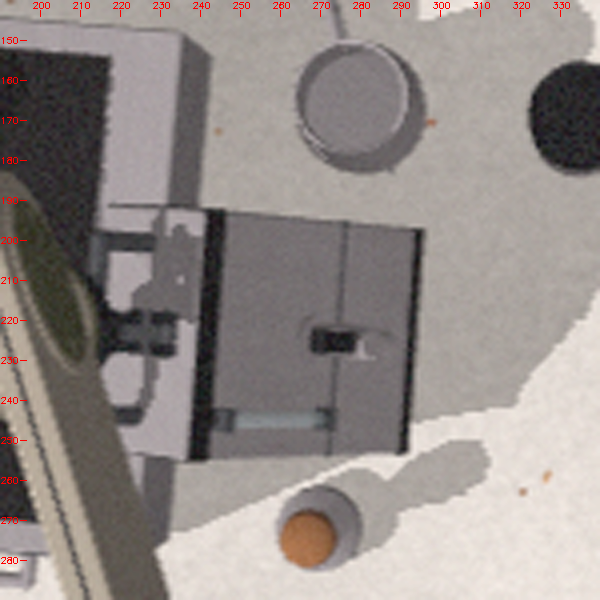

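```bash
python3 -m crank '{"slide":[[0,0,0],[0,0,0],[0,0,0],[0,0,-0.01],[0,0,-0.02],[0,0,-0.03],[0,0,-0.04],[0,0,0]],"twist":[0,0,0,0,0,0,0,0]}' 0.6
python3 go.py 480 -100 300 11.7
```

```text
time: 8.15
tool_pos: [524.9, 227.8, 309.2]
tcp_rot: [-179.7, -0.6, -3.9]
ft_force: [0.6, 0.6, 1.8]
finger_gap: 34.1
t 8.15 pos [524.9 227.8 309.2] rpy [-179.74   -0.6    -3.89] F [0.6 0.6 1.8] gap 34.1 j [ 18.   1.  84.   0.  94. 112.]
tool delta mm [-22.7 330.1   7.5] twist rad -0.2722
```

```bash
python3 -m crank '{"slide":[[0.003,0.03,0],[0.003,0.045,0],[0.0032,0.048,0],[0.0032,0.048,0],[0.0032,0.048,0],[0.0032,0.048,0],[0.0032,0.048,0],[0.0032,0.048,0]],"twist":[0,0,0,0,0,0,0,0]}' 0; python3 go.py 524.6 -351.2 200 11.7
```

```text
time: 8.95
tool_pos: [522.7, -139.0, 301.9]
tcp_rot: [180.0, -0.1, -3.9]
ft_force: [0.2, 0.3, 0.5]
finger_gap: 85.4
t 8.95 pos [ 522.7 -139.   301.9] rpy [ 1.7999e+02 -8.0000e-02 -3.9000e+00] F [0.2 0.3 0.5] gap 85.4 j [-20.  -3.  89.   0.  94.  74.]
tool delta mm [ 16.2 211.6 102. ] twist rad -0.2722
```

```bash
python3 -m crank '{"slide":[[0.0032,0.0424,0.01],[0.0032,0.0424,0.02],[0.0032,0.0424,0.02],[0.0032,0.0424,0.02],[0.0032,0.042,0.02],[0,0,0],[0,0,0],[0,0,0]],"twist":[0,0,0,0,0,-0.14,-0.132,0]}'
python3 - <<'E'
from go import *
from bench import viewer
go(524.6,-351.2,100,11.7)
s=status.sense(); d=viewer.snapshot("wrist"); cv2.imwrite("pics/w6.png",d["img"][:,:,::-1])
a=np.radians(11.66);ax=np.array([np.cos(a),np.sin(a),0]);ay=np.array([-np.sin(a),np.cos(a),0]);o=np.array([552,-345.5,0])
for x,y,z in ((115,30,4),(115,-30,4),(45,33,22),(45,-33,22),(-45,33,22),(-45,-33,22)):print((x,y),proj(d,o+ax*x+ay*y+[0,0,z],s).round(1))
E
```

```text
time: 9.75
tool_pos: [524.4, -349.7, 211.1]
tcp_rot: [-180.0, -0.0, 11.8]
ft_force: [-0.9, 1.2, 0.6]
finger_gap: 85.2
t 9.75 pos [ 524.4 -349.7  211.1] rpy [-179.99   -0.     11.76] F [-0.9  1.2  0.6] gap 85.2 j [-38.  13.  82.   0.  86.  40.]
tool delta mm [-1.000e-01  1.500e+00  1.111e+02] twist rad 0.0011
(115, 30) [[291.   20.3]]
(115, -30) [[353.7  20.4]]
(45, 33) [[288.1  97.1]]
(45, -33) [[356.3  97.2]]
(-45, 33) [[290.5 186.6]]
(-45, -33) [[353.3 186.7]]
```

View pics/w6.png

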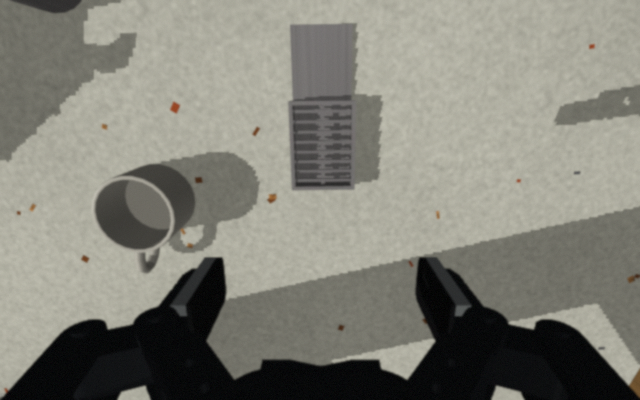

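```bash
python3 -m crank '{"slide":[[0,0.0018,0.03],[0,0,0.04],[0,0,0.04],[0,0,0.04],[0,0,0.035],[0,0,0.01],[0,0,0.0],[0,0,0]],"twist":[0,0,0,0,0,0,0,0]}'
python3 - <<'E'
from go import *
from bench import viewer
go(524.6,-351.2,3,11.7)
d=viewer.snapshot("wrist"); cv2.imwrite("pics/w7.png",d["img"][:,:,::-1])
E
```

```text
time: 10.6
tool_pos: [526.2, -351.9, 18.5]
tcp_rot: [179.9, -0.1, 11.6]
ft_force: [0.3, -0.2, 0.7]
finger_gap: 85.2
t 10.6 pos [ 526.2 -351.9   18.5] rpy [ 1.7987e+02 -1.1000e-01  1.1620e+01] F [ 0.3 -0.2  0.7] gap 85.2 j [-38.  23.  90.   0.  67.  40.]
tool delta mm [-1.5 -1.  15.5] twist rad -0.0013
```

View pics/w7.png

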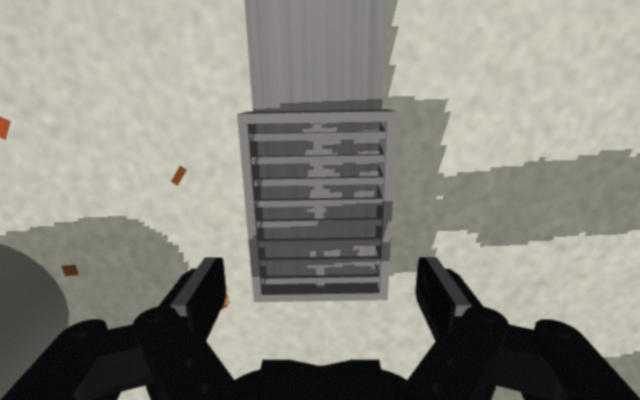

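```bash
python3 -m crank '{"slide":[[0,0,0.008],[0,0,0.006],[0,0,0]],"twist":[0,0,0]}'; python3 -m crank '{"slide":[[0,0,0],[0,0,0],[0,0,0],[0,0,0],[0,0,0]],"twist":[0,0,0,0,0]}' 1 50
python3 - <<'E'
from go import *
from bench import viewer
go(524.6,-351.2,3,11.7)
d=viewer.snapshot("wrist"); cv2.imwrite("pics/w8.png",d["img"][:,:,::-1])
E
```

```text
time: 10.95
tool_pos: [524.3, -350.7, 1.4]
tcp_rot: [-180.0, 0.0, 11.7]
ft_force: [0.3, 0.1, 0.6]
finger_gap: 85.4
time: 11.45
tool_pos: [525.0, -351.3, 2.5]
tcp_rot: [180.0, -0.0, 11.7]
ft_force: [-0.8, 0.4, 2.8]
finger_gap: 64.3
t 11.45 pos [ 525.  -351.3    2.5] rpy [ 1.7997e+02 -2.0000e-02  1.1680e+01] F [-0.8  0.4  2.8] gap 64.3 j [-38.  24.  90.   0.  65.  40.]
tool delta mm [-0.4 -0.2 -0.5] twist rad -0.0004
```

View pics/w8.png

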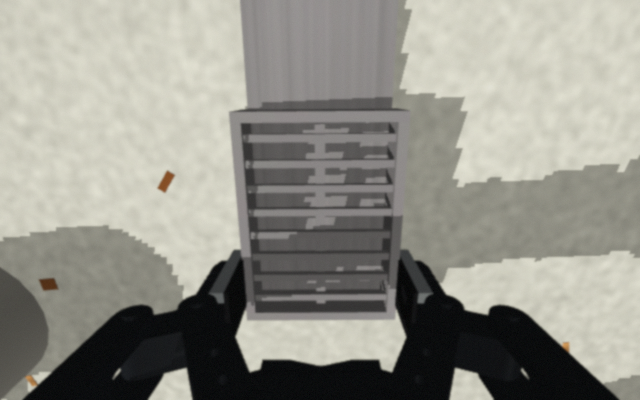

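```bash
python3 - <<'E'
from go import *
from bench import viewer
s=status.sense(); d=viewer.snapshot("wrist")
R=Ro.from_euler('xyz',s['tcp_rot'],degrees=True).as_matrix()
for u,v,z in ((232,112,22),(408,112,22),(247,319,22),(396,319,22),(247,108,4),(404,108,4)): print((u,v),(R.T@(ray(d,u,v,z,s)-s['tool_pos'])).round(1))
E
python3 -m crank '{"slide":[[0,0,-0.01],[0,0,-0.03],[0,0,-0.04],[0,0,-0.04],[0,0,0]],"twist":[0,0,0,0,0]}'
python3 - <<'E'
from go import *
from bench import viewer
go(507,-100,120,86.4)
d=viewer.snapshot("wrist"); cv2.imwrite("pics/w9.png",d["img"][:,:,::-1])
d=viewer.snapshot("top"); crop(d["img"],190,140,340,290,4,"pics/t9.png")
d=viewer.snapshot("scene"); crop(d["img"],260,90,440,250,4,"pics/s9.png")
E
```

```text
(232, 112) [ 69.8 -32.5 -19.5]
(408, 112) [ 69.8  31.9 -19.5]
(247, 319) [-20.1 -33.1 -19.6]
(396, 319) [-20.1  33.7 -19.5]
(247, 108) [ 70.5 -30.8  -1.5]
(404, 108) [70.5 34.7 -1.5]
time: 12.05
tool_pos: [528.1, -353.7, 130.2]
tcp_rot: [179.5, -0.4, 11.7]
ft_force: [1.2, -0.7, -1.1]
finger_gap: 64.6
t 12.05 pos [ 528.1 -353.7  130.2] rpy [179.5   -0.42  11.69] F [ 1.2 -0.7 -1.1] gap 64.6 j [-38.  16.  86.  -0.  77.  40.]
tool delta mm [  30.6 -252.8    8.2] twist rad -1.304
```

View pics/w9.png

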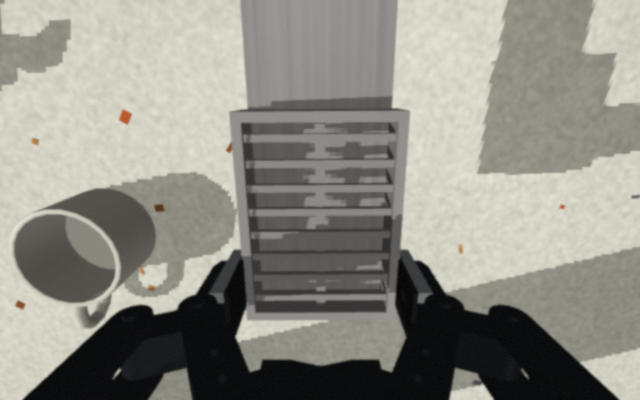

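View pics/t9.png

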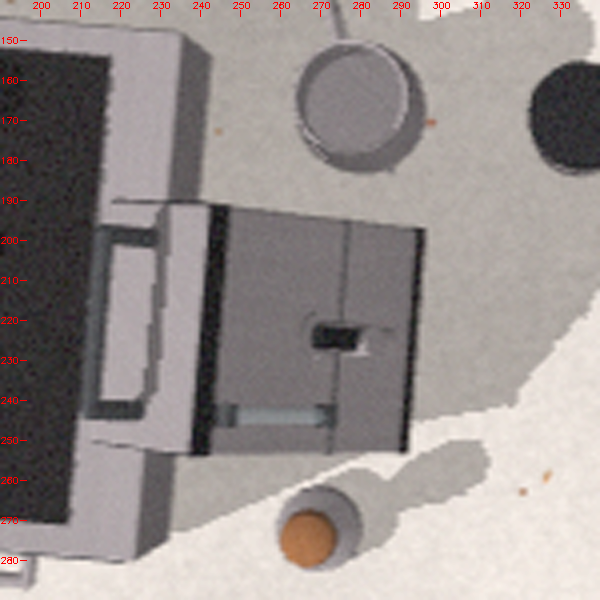

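View pics/s9.png

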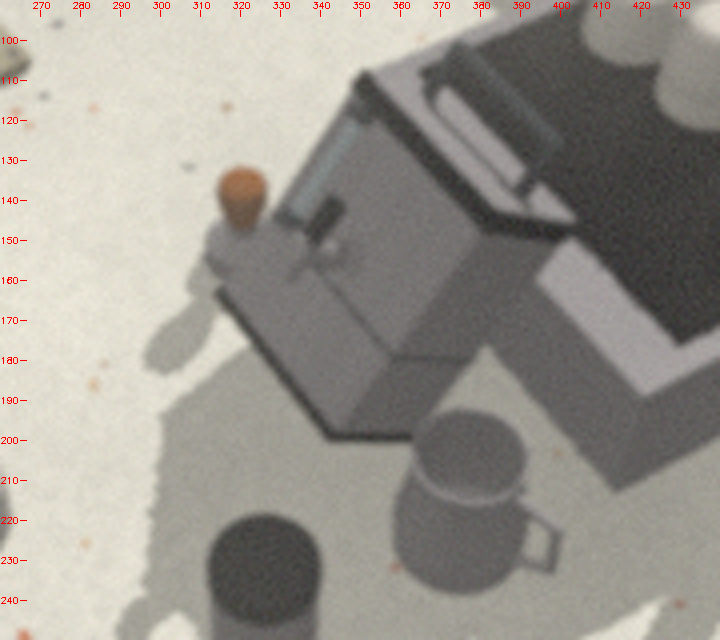

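```bash
cat > fit2.py <<'E'
from h import *
import pickle
from scipy.optimize import least_squares
T,S=pickle.load(open('cams.pkl','rb'))
def model(p,P):
    # p: rear edge mid x,y (m), yaw, tilt ; P own coords
    P=np.array(P,float)-[45,0,0]; c,s=np.cos(p[3]),np.sin(p[3])
    X=np.c_[P[:,0]*c+P[:,2]*s,P[:,1],-P[:,0]*s+P[:,2]*c]
    c,s=np.cos(p[2]),np.sin(p[2])
    return np.c_[X[:,0]*c-X[:,1]*s+p[0]*1000,X[:,0]*s+X[:,1]*c+p[1]*1000,X[:,2]]
def fit2(obs):
    f=lambda p:np.concatenate([(proj(d,model(p,P))-np.array(u)).ravel() for d,P,u in obs])
    q=least_squares(f,[.515,.121,1.5,.6],loss='soft_l1');return q.x,f(q.x).round(1)
E
python3 - <<'E'
from fit2 import *
top=(T,[(-45,-75,0),(-45,75,0),(-45,-75,200),(-45,75,200),(45,-75,200)],[(295.5,197),(292,253),(242,191),(238,254),(218,190)])
sc=(S,[(-45,-75,0),(-45,75,0),(-45,75,200),(-45,-75,200),(45,-75,200)],[(342.5,199.5),(314,162.5),(351,107),(381,146),(404,145)])
for o in ([top],[sc],[top,sc]):
    x,e=fit2(o); print(x[:2]*1000,np.degrees(x[2:]),x[3],e)
E
```

```text
[516.01537366 118.42367431] [84.86529426 35.52568301] 0.6200401374884508 [ 0.4 -0.   0.  -0.1  0.6 -0.2 -0.2  0.4 -1.3 -0. ]
[518.57494935 129.49264479] [81.09899953 31.92538964] 0.5572031642109628 [-1.2  1.3  1.3  0.4 -0.9 -1.2  0.2 -2.6  0.6  0.6]
[516.62270764 121.27126228] [84.09576578 34.70385312] 0.605696500088702 [ 0.   0.2 -1.1  0.   1.1 -0.6 -0.5 -0.  -1.2 -0.8 -1.3  1.6 -1.3  1.6
 -2.1 -1.1  1.5 -3.8 -0.1 -0.2]
```

```bash
python3 -m crank '{"slide":[[0,0,0],[0,0,0],[0,0,0],[0,0,0],[0,0,0],[0,0,0],[0,0,0],[0,0,0]],"twist":[-0.1,-0.14,-0.14,-0.14,-0.14,-0.14,-0.14,-0.14]}';python3 -m crank '{"slide":[[0,0,0],[0,0,0],[0,0,0]],"twist":[-0.14,-0.055,0]}'; python3 go.py 494.9 -109 125 84.7
```

```text
time: 13.0
tool_pos: [523.3, -349.9, 119.1]
tcp_rot: [-179.7, -0.1, 73.9]
ft_force: [-0.7, 0.7, -2.6]
finger_gap: 64.7
time: 13.3
tool_pos: [523.4, -350.1, 119.4]
tcp_rot: [-179.8, -0.1, 84.8]
ft_force: [-0.3, -0.5, -2.1]
finger_gap: 64.9
t 13.3 pos [ 523.4 -350.1  119.4] rpy [-1.7979e+02 -1.4000e-01  8.4770e+01] F [-0.3 -0.5 -2.1] gap 64.9 j [-38.  17.  87.  -0.  77. -33.]
tool delta mm [237.5 -50.4  -4.9] twist rad 0.0012
```

```bash
python3 -m crank '{"slide":[[0.03,-0.006,0],[0.036,-0.008,0],[0.036,-0.008,0],[0.036,-0.008,0],[0.036,-0.008,0],[0.036,-0.008,0],[0.0275,-0.0045,0],[0,0,0]],"twist":[0,0,0,0,0,0,0,0]}'
python3 - <<'E'
from go import *
from bench import viewer
go(494.9,-109,3,84.7)
d=viewer.snapshot("wrist"); cv2.imwrite("pics/w10.png",d["img"][:,:,::-1])
d=viewer.snapshot("top"); crop(d["img"],230,140,400,290,4,"pics/t10.png")
E
```

```text
time: 14.1
tool_pos: [494.9, -106.4, 120.5]
tcp_rot: [-179.8, -0.1, 84.8]
ft_force: [0.4, -0.5, -2.3]
finger_gap: 64.7
t 14.1 pos [ 494.9 -106.4  120.5] rpy [-1.7983e+02 -1.0000e-01  8.4780e+01] F [ 0.4 -0.5 -2.3] gap 64.7 j [-18.  -2. 107.   0.  75. -13.]
tool delta mm [ -2.8   0.6 117.5] twist rad 0.0015
```

View pics/w10.png

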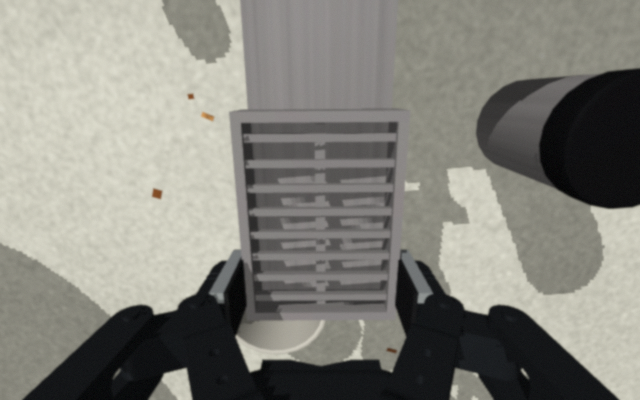

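View pics/t10.png

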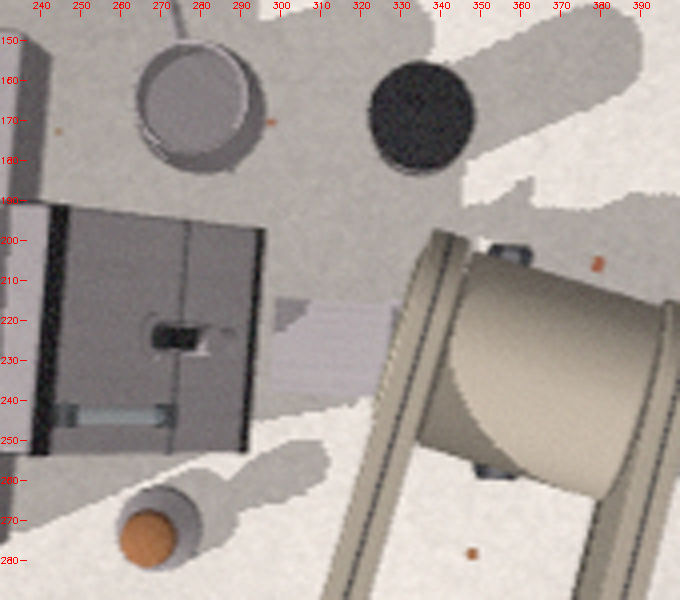

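```bash
python3 -m crank '{"slide":[[0.004,0,0.01],[0,0,0.03],[0,0,0.03],[0,0,0.025],[0,0,0.015],[0,0,0.005],[0,0,0],[0,0,0]],"twist":[0,0,0,0,0,0,0,0]}'; python3 go.py 500.9 -44.3 3 84.7
```

```text
time: 15.0
tool_pos: [497.2, -106.5, 7.7]
tcp_rot: [179.9, 0.0, 84.7]
ft_force: [-0.7, 0.8, -2.8]
finger_gap: 64.4
t 15.0 pos [ 497.2 -106.5    7.7] rpy [1.7995e+02 1.0000e-02 8.4680e+01] F [-0.7  0.8 -2.8] gap 64.4 j [-18.   7. 111.  -0.  62. -13.]
tool delta mm [62.3 -2.1  4.7] twist rad -0.0004
```

```bash
python3 -m crank '{"slide":[[0.006,-0.0003,0.001],[0.009,-0.0003,0.001],[0.01,-0.0003,0],[0.01,-0.0003,0],[0.01,-0.0003,0],[0.008,-0.0003,0],[0.005,-0.0003,0],[0,0,0]],"twist":[0,0,0,0,0,0,0,0]}'
python3 - <<'E'
from go import *
from bench import viewer
go(500.9,-44.3,3,84.7)
d=viewer.snapshot("wrist"); cv2.imwrite("pics/w11.png",d["img"][:,:,::-1])
E
```

```text
time: 15.8
tool_pos: [499.9, -47.2, 5.1]
tcp_rot: [-180.0, -0.0, 84.8]
ft_force: [0.5, 0.5, -2.9]
finger_gap: 64.5
t 15.8 pos [499.9 -47.2   5.1] rpy [-180.     -0.     84.79] F [ 0.5  0.5 -2.9] gap 64.5 j [-11.   6. 112.   0.  62.  -6.]
tool delta mm [3.  0.7 2.1] twist rad 0.0016
```

View pics/w11.png

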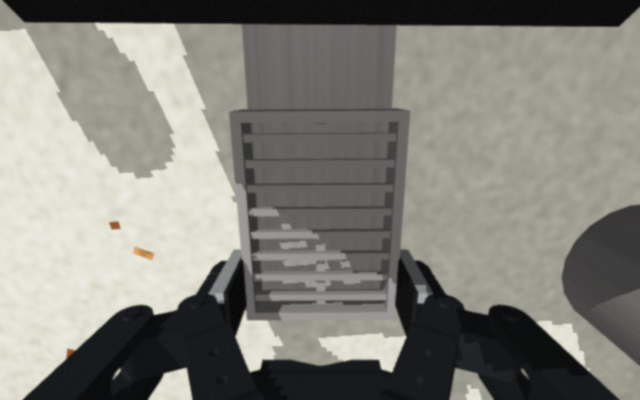

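```bash
python3 -m crank '{"slide":[[0.001,0,0.001],[0,0,0.001],[0,0,0]],"twist":[0,0,0]}'
python3 - <<'E'
from go import *
from bench import viewer
go(500.9,-44.3,3,84.7)
s=status.sense();d=viewer.snapshot("wrist"); cv2.imwrite("pics/w12.png",d["img"][:,:,::-1])
R=Ro.from_euler('xyz',s['tcp_rot'],degrees=True).as_matrix()
for u,v in ((22,24),(320,26),(622,28)):
  for th in (.605,.62): print((R.T@(ray(d,u,v,90*np.sin(th),s)-s['tool_pos'])).round(1), 'front flat at tool x', ((R.T@(ray(d,u,v,90*np.sin(th),s)-s['tool_pos']))[0]-90*(1-np.cos(th))).round(1))
E
```

```text
time: 16.15
tool_pos: [499.8, -47.3, 2.9]
tcp_rot: [-180.0, -0.0, 84.7]
ft_force: [-0.3, 0.3, -1.9]
finger_gap: 64.9
t 16.15 pos [499.8 -47.3   2.9] rpy [-179.98   -0.     84.7 ] F [-0.3  0.3 -1.9] gap 64.9 j [-11.   7. 112.  -0.  62.  -6.]
tool delta mm [ 3.1  0.8 -0.1] twist rad 0.0
[ 94.2 -78.5 -48.3] front flat at tool x 78.3
[ 94.  -77.6 -49.4] front flat at tool x 77.3
[ 93.7  -0.9 -48.3] front flat at tool x 77.7
[ 93.5  -0.9 -49.4] front flat at tool x 76.8
[ 93.2  77.9 -48.3] front flat at tool x 77.2
[ 93.   77.  -49.4] front flat at tool x 76.3
```

View pics/w12.png

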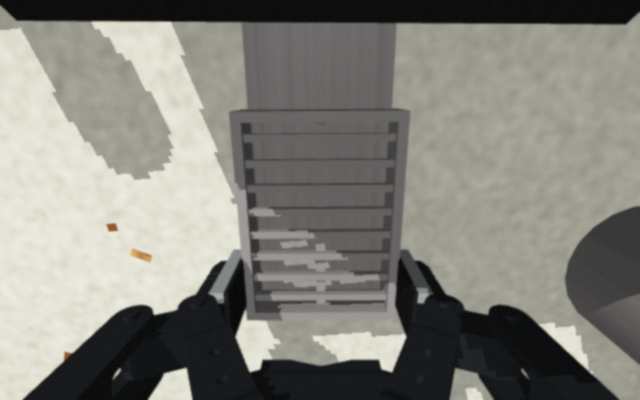

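```bash
python3 -m crank '{"slide":[[0.0025,0,0],[0,0,0.001],[0,0,0.001],[0,0,0]],"twist":[0,0,0,0]}';  python3 go.py 500.9 -44.3 3 84.7
```

```text
time: 16.6
tool_pos: [500.5, -44.4, 2.4]
tcp_rot: [-180.0, -0.0, 84.7]
ft_force: [-7.5, 1.9, 13.6]
finger_gap: 64.6
t 16.6 pos [500.5 -44.4   2.4] rpy [-1.7999e+02 -1.0000e-02  8.4740e+01] F [-7.5  1.9 13.6] gap 64.6 j [-11.   7. 112.   0.  62.  -6.]
tool delta mm [ 0.2  0.4 -0.6] twist rad 0.0007
```

```bash
python3 -m crank '{"slide":[[0,0,-0.001],[0,0,0],[0,0,0],[0,0,0]],"twist":[0,0,0,0]}' 0;  python3 -m crank '{"slide":[[0,0,-0.01],[0,0,-0.03],[-0.01,0,-0.04],[-0.01,0,-0.04],[0,0,-0.04],[0,0,-0.045],[0,0,-0.04],[0,0,0]],"twist":[0,0,0,0,0,0,0,0]}'
python3 - <<'E'
from go import *
from bench import viewer
go(520,222,310,-5.5)
s=status.sense();d=viewer.snapshot("wrist"); cv2.imwrite("pics/w13.png",d["img"][:,:,::-1])
d=viewer.snapshot("scene"); crop(d["img"],260,90,440,250,4,"pics/s13.png")
E
```

```text
time: 17.0
tool_pos: [500.2, -44.5, 2.0]
tcp_rot: [180.0, -0.0, 84.7]
ft_force: [-0.6, 0.3, 0.4]
finger_gap: 85.1
time: 17.8
tool_pos: [501.6, -65.2, 255.3]
tcp_rot: [179.3, 0.1, 84.7]
ft_force: [1.4, -0.3, 0.2]
finger_gap: 85.6
t 17.8 pos [501.6 -65.2 255.3] rpy [1.7932e+02 9.0000e-02 8.4730e+01] F [ 1.4 -0.3  0.2] gap 85.6 j [-13.  -8.  99.   0.  89.  -8.]
tool delta mm [287.6  -7.4 -55.2] twist rad 1.5748
```

View pics/s13.png

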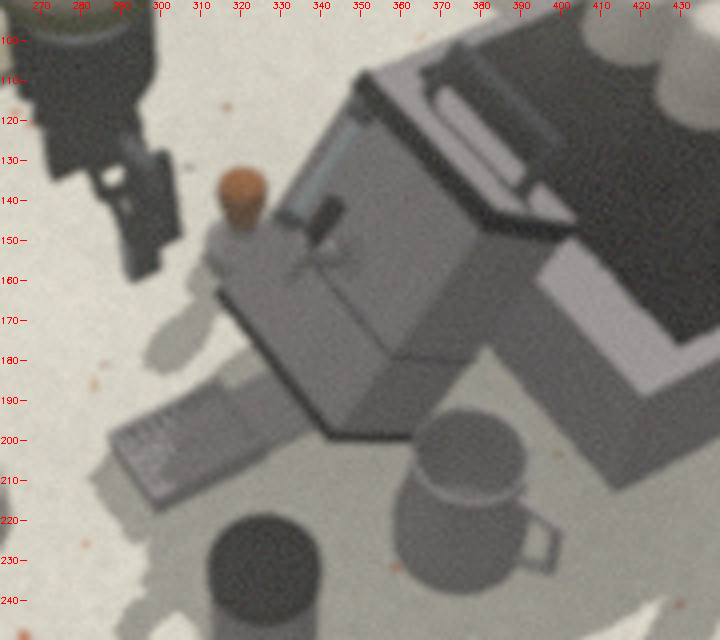

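View pics/w13.png

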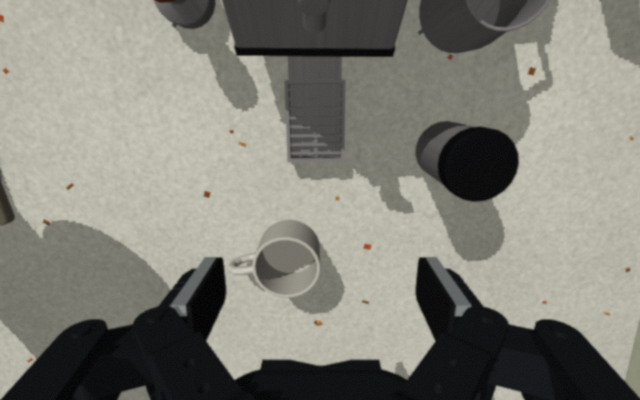

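```bash
python3 -m crank '{"slide":[[0,0,-0.03],[0.015,0,-0.03],[0.035,-0.001,0],[0.045,-0.001,0],[0.045,-0.001,0],[0.045,-0.001,0],[0.045,-0.001,0],[0.045,-0.001,0]],"twist":[0,0,0,0,0,0,0,0]}';  python3 -m crank '{"slide":[[0,0,0],[0,0,0],[0,0,0],[0,0,0],[0,0,0],[0,0,0],[0,0,0],[0,0,0]],"twist":[0.14,0.145,0.145,0.145,0.145,0.145,0.145,0.145]}';python3 -m crank '{"slide":[[0,0,0],[0,0,0],[0,0,0],[0,0,0]],"twist":[0.145,0.145,0.126,0]}'
python3 - <<'E'
from go import *
from bench import viewer
go(522.5,222,310,-5.5)
s=status.sense();d=viewer.snapshot("wrist"); cv2.imwrite("pics/w14.png",d["img"][:,:,::-1])
E
```

```text
time: 18.7
tool_pos: [516.7, 211.5, 305.2]
tcp_rot: [-179.8, 0.1, 84.7]
ft_force: [0.6, -0.9, 0.2]
finger_gap: 85.6
time: 19.5
tool_pos: [516.8, 209.7, 305.0]
tcp_rot: [-180.0, 0.2, 18.2]
ft_force: [-0.1, 0.0, 0.6]
finger_gap: 85.4
time: 19.9
tool_pos: [516.9, 209.7, 305.2]
tcp_rot: [179.9, 0.2, -5.4]
ft_force: [-0.1, 0.1, -0.7]
finger_gap: 85.1
t 19.9 pos [516.9 209.7 305.2] rpy [ 1.7993e+02  1.7000e-01 -5.4000e+00] F [-0.1  0.1 -0.7] gap 85.1 j [ 17.   0.  85.   0.  95. 112.]
tool delta mm [  4.4 -12.8  -4.8] twist rad 0.0018
```

View pics/w14.png

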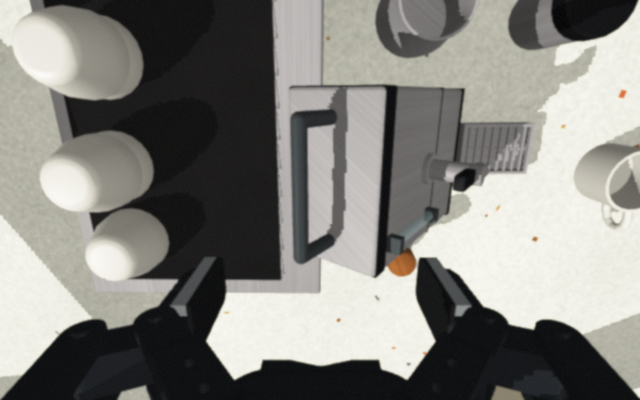

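Run:
```python
from go import *
import pickle
from bench import viewer
s=status.sense();d=viewer.snapshot("wrist")
for p in ((300,118),(299,190),(299,258)): print(ray(d,*p,220.5,s).round(1))
from fit2 import model
print(model([.5162,.120,np.radians(84.7),.61],[(0,0,238),(0,46,238),(0,-46,238)]))
go(525,220.5,202)
```

```text
[578.2 217.9 220.5]
[527.7 224.1 220.5]
[473.1 230.1 220.5]
[[525.38702111 219.03308047 220.85526395]
 [479.58368499 223.2821275  220.85526395]
 [571.19035722 214.78403345 220.85526395]]
t 20.0 pos [517.1 209.8 305.8] rpy [ 1.7995e+02  1.2000e-01 -5.0600e+00] F [ 0.5  0.5 -0.2] gap 85.4 j [ 17.  -0.  85.   0.  95. 112.]
tool delta mm [  7.1 -11.5 103.8] twist rad None
```

```bash
python3 -m crank '{"slide":[[0.007,-0.015,0],[0,0,0.01],[0,0,0.02],[0,0,0.02],[0,0,0.02],[0,0,0.02],[0,0,0.012],[0,0,0]],"twist":[0.007,0,0,0,0,0,0,0]}' 0.6 30
python3 - <<'E'
from go import *
from bench import viewer
go(525.6,224,202,-5.8)
s=status.sense();d=viewer.snapshot("wrist"); cv2.imwrite("pics/w15.png",d["img"][:,:,::-1])
E
```

```text
time: 20.8
tool_pos: [524.3, 223.5, 202.1]
tcp_rot: [179.9, 0.3, -5.6]
ft_force: [-0.3, -0.2, 0.3]
finger_gap: 34.2
t 20.8 pos [524.3 223.5 202.1] rpy [179.88   0.25  -5.61] F [-0.3 -0.2  0.3] gap 34.2 j [ 18.   4.  92.  -0.  84. 114.]
tool delta mm [ 1.2 -0.6  0.1] twist rad 0.0033
```

View pics/w15.png

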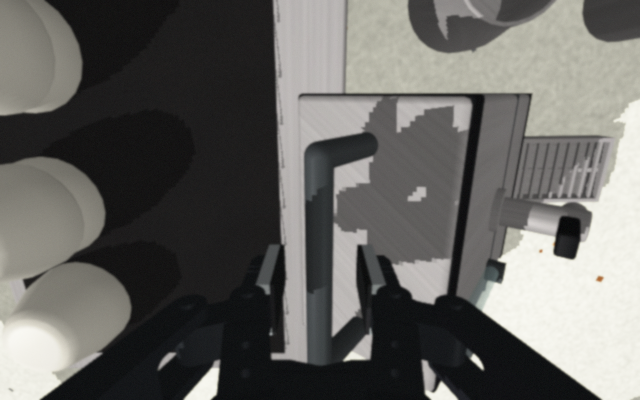

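```bash
python3 -m crank '{"slide":[[0,0,0],[0,0,0],[0,0,0],[0,0,0]],"twist":[0,0,0,0]}' 1 30; python3 -c "
import numpy as np
a=np.arange(.612,.16,-.0283);a=np.append(a,.16);b=np.linspace(.16,0,9)
P=lambda t:np.array([-45*np.cos(t)+238*np.sin(t),45*np.sin(t)+238*np.cos(t)])
Q=lambda t:np.array([-25-19.7*np.cos(t)+238*np.sin(t),4+19.7*np.sin(t)+238*np.cos(t)])
p=np.array([P(t) for t in a]+[Q(t) for t in b[1:]])
print(len(p)); print(np.c_[-np.diff(p[:,0]),-np.diff(p[:,1])].round(1).tolist()); print(p[-1]-p[0])
"
```

```text
time: 21.25
tool_pos: [526.8, 224.4, 206.4]
tcp_rot: [-180.0, -0.1, -5.7]
ft_force: [-0.5, -1.4, 4.7]
finger_gap: 10.7
25
[[6.3, -2.7], [6.4, -2.6], [6.4, -2.4], [6.5, -2.2], [6.6, -2.0], [6.6, -1.8], [6.7, -1.6], [6.7, -1.4], [6.7, -1.3], [6.8, -1.1], [6.8, -0.9], [6.8, -0.7], [6.8, -0.5], [6.8, -0.3], [6.9, -0.1], [6.7, 0.1], [4.8, -0.3], [4.8, -0.2], [4.8, -0.1], [4.8, -0.0], [4.8, 0.1], [4.8, 0.2], [4.8, 0.3], [4.8, 0.3]]
[-144.59980602   21.34409422]
```

```bash
python3 -m crank '{"slide":[[0,0.0063,-0.0027],[0,0.0064,-0.0026],[0,0.0064,-0.0024],[0,0.0065,-0.0022],[0,0.0066,-0.002],[0,0.0066,-0.0018],[0,0.0067,-0.0016],[0,0.0067,-0.0014]],"twist":[0,0,0,0,0,0,0,0]}'; python3 go.py 525 172 222
```

```text
time: 22.05
tool_pos: [521.8, 172.3, 224.0]
tcp_rot: [-179.9, -0.2, -5.7]
ft_force: [-0.3, 2.7, 7.5]
finger_gap: 10.7
t 22.05 pos [521.8 172.3 224. ] rpy [-179.89   -0.19   -5.68] F [-0.3  2.7  7.5] gap 10.7 j [ 13.  -0.  94.   0.  86. 109.]
tool delta mm [ 3.2 -0.   2. ] twist rad None
```

```bash
python3 -m crank '{"slide":[[0,0.0067,-0.0013],[0,0.0068,-0.0011],[0,0.0068,-0.0009],[0,0.0068,-0.0007],[0,0.0068,-0.0005],[0,0.0068,-0.0003],[0,0.0069,-0.0001],[0,0,0]],"twist":[0,0,0,0,0,0,0,0]}'
python3 - <<'E'
from go import *
from bench import viewer
go(525,125,227)
d=viewer.snapshot("scene"); crop(d["img"],260,90,440,250,4,"pics/s16.png")
s=status.sense();d=viewer.snapshot("wrist"); cv2.imwrite("pics/w16.png",d["img"][:,:,::-1])
E
```

```text
time: 22.85
tool_pos: [517.0, 123.7, 229.0]
tcp_rot: [-180.0, -0.2, -5.7]
ft_force: [-0.5, -0.1, 10.8]
finger_gap: 10.9
t 22.85 pos [517.  123.7 229. ] rpy [-179.99   -0.19   -5.74] F [-0.5 -0.1 10.8] gap 10.9 j [  8.  -3.  97.  -0.  87. 104.]
tool delta mm [ 7.8 -2.1  2.1] twist rad None
```

View pics/s16.png

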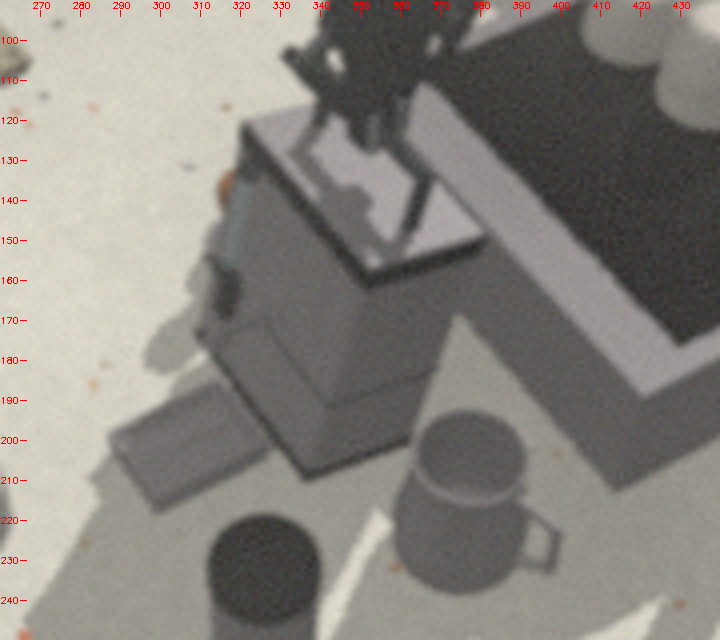

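View pics/w16.png

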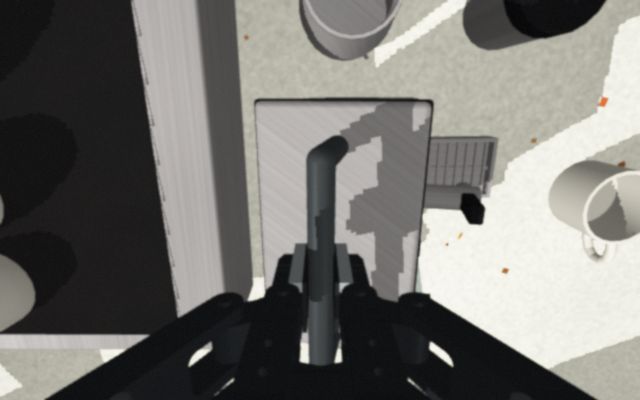

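```bash
python3 -m crank '{"slide":[[0,0.0048,-0.0008],[0,0.0048,-0.0005],[0,0.0048,-0.0003],[0,0.0048,-0.0002],[0,0,0]],"twist":[0,0,0,0,0]}'; python3 -m crank '{"slide":[[0,0.0048,-0.0001],[0,0.0048,0],[0,0,0]],"twist":[0,0,0]}'
```

```text
time: 23.45
tool_pos: [514.5, 104.9, 229.5]
tcp_rot: [180.0, -0.1, -5.7]
ft_force: [0.3, 0.3, 6.5]
finger_gap: 10.6
time: 23.75
tool_pos: [513.6, 95.3, 229.6]
tcp_rot: [180.0, -0.1, -5.7]
ft_force: [0.4, -0.2, 7.2]
finger_gap: 10.2
```

```bash
python3 -m crank '{"slide":[[0,0.004,0.0002],[0,0.004,0.0002],[0,0,0]],"twist":[0,0,0]}'; python3 -m crank '{"slide":[[0,0.003,0.0002],[0,0,0]],"twist":[0,0]}';python3 - <<'E'
from go import *
from bench import viewer
go(525,80,227)
d=viewer.snapshot("scene"); crop(d["img"],260,90,440,250,4,"pics/s17.png")
E
```

```text
time: 24.05
tool_pos: [512.8, 87.4, 229.3]
tcp_rot: [180.0, -0.1, -5.7]
ft_force: [-0.2, 0.7, 7.5]
finger_gap: 10.8
time: 24.25
tool_pos: [512.5, 84.5, 229.0]
tcp_rot: [180.0, -0.1, -5.7]
ft_force: [0.4, -0.9, 6.8]
finger_gap: 10.8
t 24.25 pos [512.5  84.5 229. ] rpy [ 1.7998e+02 -8.0000e-02 -5.7100e+00] F [ 0.4 -0.9  6.8] gap 10.8 j [ 4. -5. 98. -0. 87. 99.]
tool delta mm [12.9  3.2  2. ] twist rad None
```

View pics/s17.png

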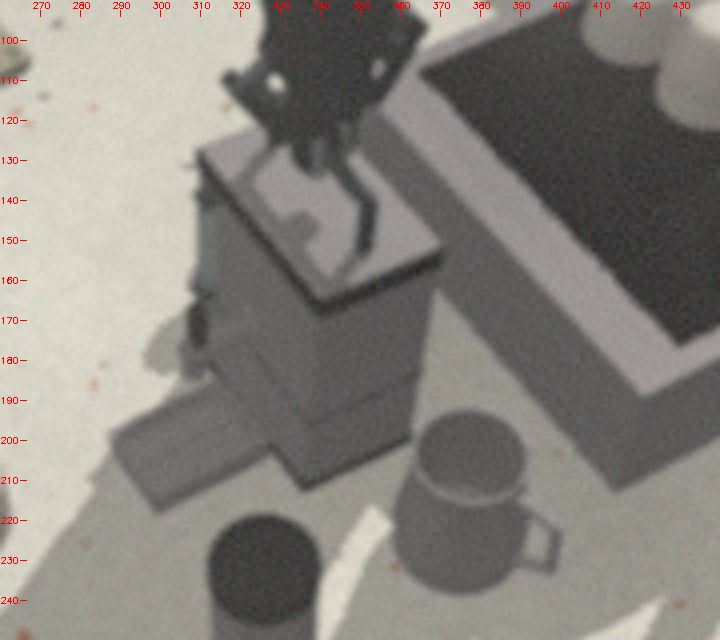

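```bash
for i in 1; do python3 -m crank '{"slide":[[0,0.002,0],[0,0,0]],"twist":[0,0]}'; python3 -m crank '{"slide":[[0,0.0015,0],[0,0,0]],"twist":[0,0]}'; python3 -m crank '{"slide":[[0,0.0015,0],[0,0,0]],"twist":[0,0]}'; done
python3 - <<'E'
from go import *
from bench import viewer
go(525,80,227)
d=viewer.snapshot("scene"); crop(d["img"],260,90,440,250,4,"pics/s18.png")
E
```

```text
time: 24.5
tool_pos: [512.3, 82.6, 228.9]
tcp_rot: [180.0, -0.1, -5.7]
ft_force: [0.7, -0.5, 6.9]
finger_gap: 11.0
time: 24.7
tool_pos: [512.1, 81.1, 228.8]
tcp_rot: [180.0, -0.1, -5.7]
ft_force: [0.8, -0.3, 6.1]
finger_gap: 10.8
time: 24.9
tool_pos: [511.9, 79.7, 228.7]
tcp_rot: [180.0, -0.1, -5.7]
ft_force: [1.1, 0.0, 5.3]
finger_gap: 10.6
t 24.9 pos [511.9  79.7 228.7] rpy [ 1.7999e+02 -6.0000e-02 -5.7100e+00] F [1.1 0.  5.3] gap 10.6 j [ 3. -5. 98. -0. 87. 99.]
tool delta mm [13.  -1.6  1.7] twist rad None
```

View pics/s18.png

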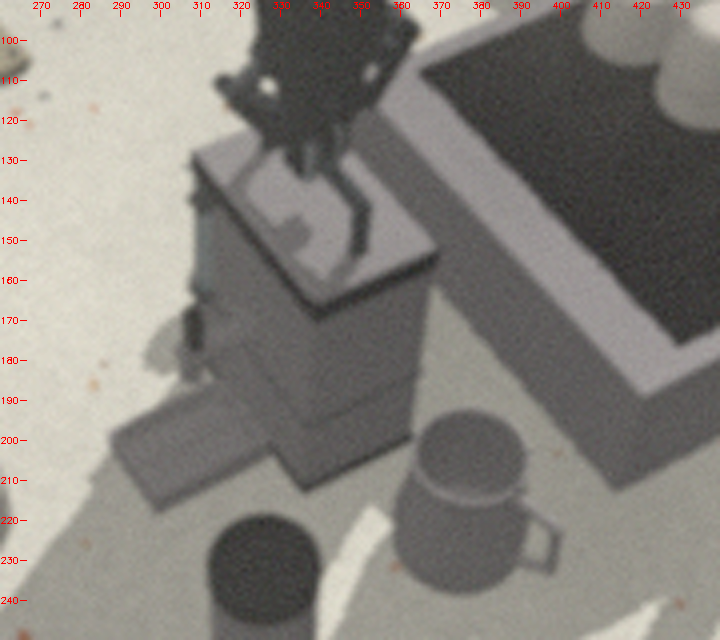

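```bash
python3 -m crank '{"slide":[[0,0.002,0],[0,0,0]],"twist":[0,0]}'; python3 -m crank '{"slide":[[0,0.0015,0],[0,0,0]],"twist":[0,0]}'; python3 -m crank '{"slide":[[0,0.0015,0],[0,0,0]],"twist":[0,0]}'
```

```text
time: 25.15
tool_pos: [511.7, 77.6, 228.4]
tcp_rot: [180.0, -0.0, -5.7]
ft_force: [1.1, 0.8, 5.3]
finger_gap: 10.7
time: 25.35
tool_pos: [511.5, 76.4, 228.3]
tcp_rot: [180.0, -0.0, -5.7]
ft_force: [1.4, -0.2, 4.9]
finger_gap: 10.7
time: 25.55
tool_pos: [511.4, 75.0, 228.2]
tcp_rot: [180.0, -0.0, -5.7]
ft_force: [1.0, -1.1, 5.0]
finger_gap: 10.4
```

```bash
python3 -m crank '{"slide":[[0,0.0015,0],[0,0,0]],"twist":[0,0]}'; python3 -m crank '{"slide":[[0,0.0015,0],[0,0,0]],"twist":[0,0]}'
python3 - <<'E'
from go import *
from bench import viewer
go(525,80,227)
d=viewer.snapshot("scene"); crop(d["img"],260,90,440,250,4,"pics/s19.png")
d=viewer.snapshot("wrist"); cv2.imwrite("pics/w19.png",d["img"][:,:,::-1])
E
```

```text
time: 25.75
tool_pos: [511.2, 73.7, 228.1]
tcp_rot: [180.0, -0.0, -5.7]
ft_force: [1.4, -1.6, 5.4]
finger_gap: 10.8
time: 25.95
tool_pos: [511.1, 72.7, 228.1]
tcp_rot: [-179.9, -0.0, -5.7]
ft_force: [1.0, 2.1, 5.8]
finger_gap: 10.5
t 25.95 pos [511.1  72.7 228.1] rpy [-1.7994e+02 -2.0000e-02 -5.6700e+00] F [1.  2.1 5.8] gap 10.5 j [ 2. -6. 99.  0. 87. 98.]
tool delta mm [13.2 -8.6  1.2] twist rad None
```

View pics/s19.png

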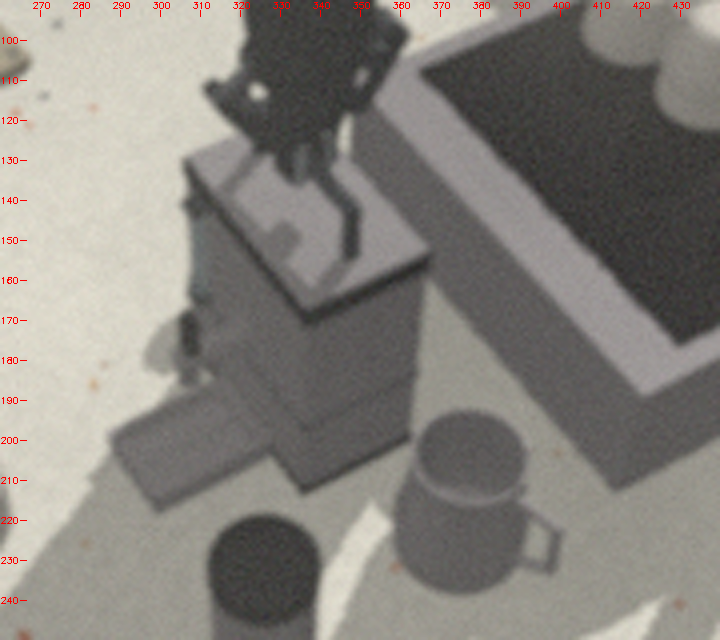

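View pics/w19.png

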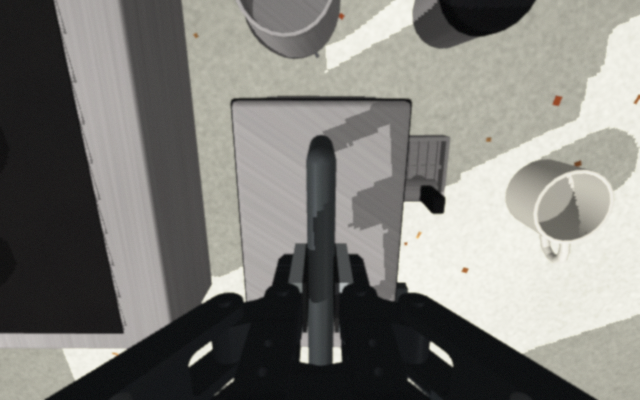

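```bash
python3 -m crank '{"slide":[[0,-0.0005,0],[0,0,0],[0,0,0],[0,0,0],[0,0,0]],"twist":[0,0,0,0,0]}' 0; python3 -m crank '{"slide":[[0,0,-0.01],[0,0,-0.03],[0,0,-0.04],[0,0,-0.04],[0,0,-0.02],[-0.01,0.03,0],[-0.01,0.045,0],[0,0.045,0]],"twist":[0,0,0,0,0,0,0,0]}';python3 -m crank '{"slide":[[0,0.045,0],[0,0.045,0],[0,0.045,0],[0,0.045,0],[0,0.02,0],[0,0,0]],"twist":[0,0,0,0,0,0]}'
python3 - <<'E'
from go import *
from bench import viewer
go(525,80,227)
d=viewer.snapshot("top"); crop(d["img"],220,140,390,290,4,"pics/t20.png")
d=viewer.snapshot("scene"); crop(d["img"],260,90,440,250,4,"pics/s20.png")
d=viewer.snapshot("wrist"); cv2.imwrite("pics/w20.png",d["img"][:,:,::-1])
E
```

```text
time: 26.55
tool_pos: [510.8, 72.8, 227.7]
tcp_rot: [180.0, 0.0, -5.7]
ft_force: [-0.1, 0.2, -0.8]
finger_gap: 81.7
time: 27.35
tool_pos: [478.4, -45.2, 369.6]
tcp_rot: [180.0, -0.1, -5.6]
ft_force: [1.6, -0.0, 0.0]
finger_gap: 85.6
time: 27.95
tool_pos: [458.6, -246.2, 368.3]
tcp_rot: [180.0, 0.0, -5.9]
ft_force: [0.1, 1.2, 0.1]
finger_gap: 85.5
t 27.95 pos [ 458.6 -246.2  368.3] rpy [ 1.7997e+02  2.0000e-02 -5.9100e+00] F [0.1 1.2 0.1] gap 85.5 j [-34.  -6.  84.  -0. 101.  62.]
tool delta mm [  32.6 -331.4  141.1] twist rad None
```

View pics/t20.png

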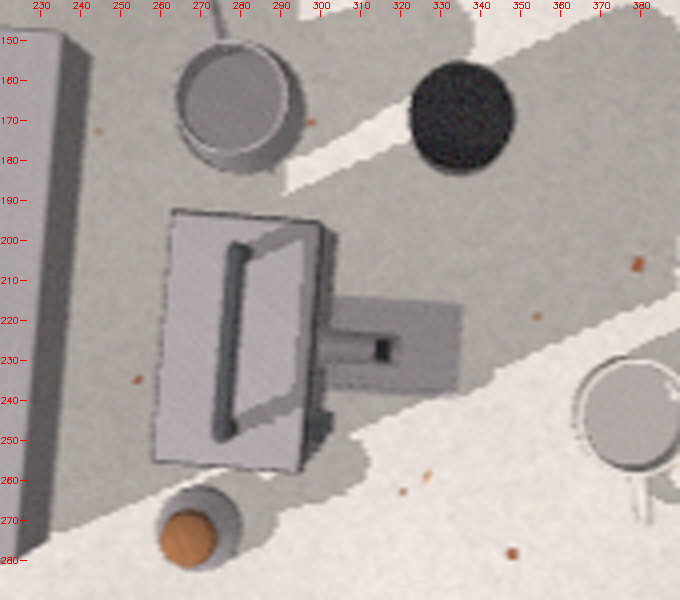

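View pics/s20.png

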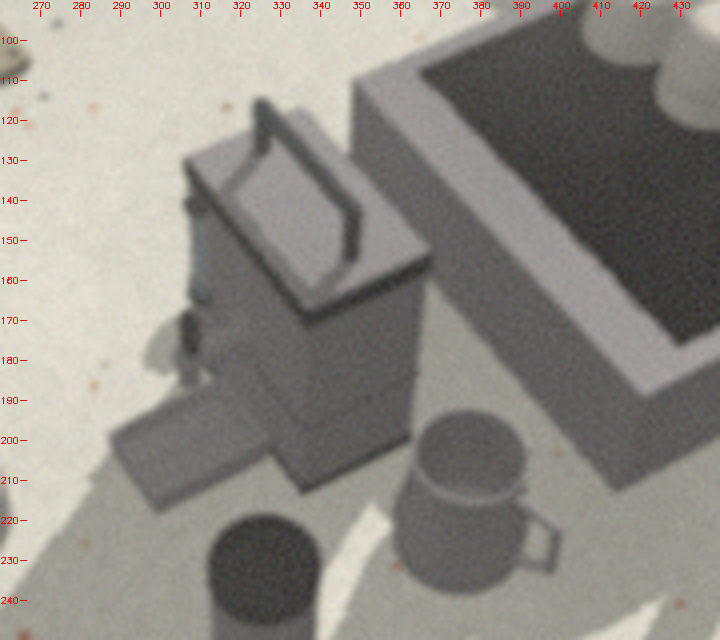

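View pics/w20.png

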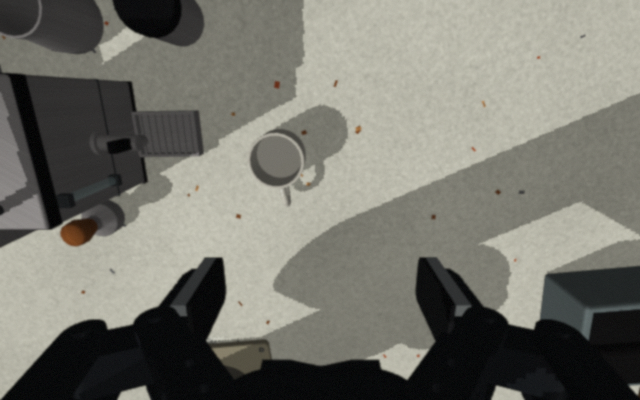

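Run:
```python
from h import *
im=cv2.imread("pics/w20.png")[:,:,::-1]
crop(im,80,60,220,240,4,"pics/c20.png")
from fit import *
import pickle
T,S=pickle.load(open('cams.pkl','rb'))
P=[(45,-75,204),(-45,-75,204),(-45,75,204),(45,75,204)]
print(fit([(T,P,[(263,192.5),(300,195),(296,257.5),(258.5,255)])],[.5,.07,1.5]))
```

```text
([np.float64(512.0), np.float64(70.1), np.float64(85.0)], array([-0.3, -0.3,  0.4, -0.4,  0.1,  0.3, -0.2,  0.3]))
```

View pics/c20.png

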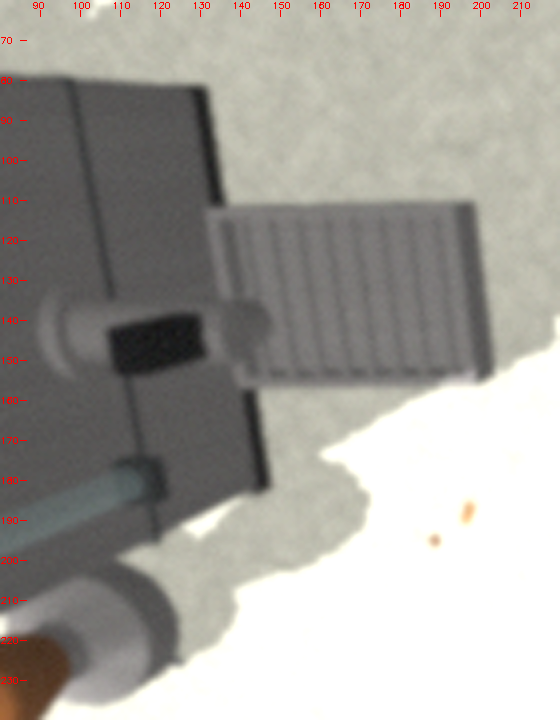

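Run:
```python
from go import *
from fit import fit
from bench import viewer
s=status.sense();d=viewer.snapshot("wrist")
# turn wrist cam into R,t
M=np.eye(4);M[:3,:3]=Ro.from_euler('xyz',s['tcp_rot'],degrees=True).as_matrix();M[:3,3]=s['tool_pos'];M=np.linalg.inv(M@d['hand_eye'])
W=dict(fx=d['fx'],fy=d['fy'],cx=d['cx'],cy=d['cy'],R=M[:3,:3],t=M[:3,3])
t=fit([(W,[(45,33,22),(45,-33,22),(-45,33,22),(-45,-33,22)],[(140.5,156),(132.5,112),(199,155),(194,111)])],[.5,-.02,1.5])
# bottom of pan rear edge
print('tray',t)
b=fit([(W,[(-45,-75,4),(-45,75,4)],[(133,82),(147,182)])],[.5,.07,1.5]); print('disp',b)
A=np.radians(b[0][2]);c,S=np.cos(A),np.sin(A);ta=np.radians(t[0][2])
h=np.array(t[0][:2])+45*np.array([np.cos(ta),np.sin(ta)])-b[0][:2]
print('heel in disp (wrist)',c*h[0]+S*h[1],-S*h[0]+c*h[1])
import pickle
T,Sc=pickle.load(open('cams.pkl','rb'))
t=fit([(T,[(-45,33,22),(-45,-33,22)],[(334,238.5),(336,216)])],[.5,-.02,1.5]);print('tray top',t)
ta=np.radians(t[0][2]);A=np.radians(85);c,S=np.cos(A),np.sin(A)
h=np.array(t[0][:2])+45*np.array([np.cos(ta),np.sin(ta)])-[512,70.1]
print('heel in disp (top)',c*h[0]+S*h[1],-S*h[0]+c*h[1])
```

```text
tray ([np.float64(501.3), np.float64(-19.6), np.float64(85.1)], array([-0.4,  0.6, -0.5, -0.7,  0.9,  0.8,  0.2, -0.5]))
disp ([np.float64(509.2), np.float64(73.6), np.float64(83.01)], array([-0. ,  0.2,  0. , -0.3]))
heel in disp (wrist) -48.49861673932797 -1.8596767385181359
tray top ([np.float64(505.2), np.float64(-20.0), np.float64(83.61)], array([-0.1,  0.8,  0.1, -0.8]))
heel in disp (top) -45.36304310390418 -2.170204837563629
```

```bash
python3 -c "
from bench import hand_in
print(hand_in())"
```

```text
the job is handed in; nothing more can be done
None
```

I fitted the drip tray under the dispenser and handed the job in at about 28 s. No verdict was reported, so the figures below are only my own image checks.

I gripped the bar and tipped the dispenser back until the force reading showed it pressing on the drawer base. I let go and it leaned there steadily. Then I gripped the pan, slid the tongue under the raised front and released it. Last, I lowered the dispenser onto the tongue by its bar, let go and moved the arm clear.

**Tray position:** the heel sits at about x = -45 mm (top camera) or -48 mm (wrist camera) in the dispenser's frame, and about 2 mm off centre. The tray and dispenser are straight to within about 2°, by both cameras.

**Dispenser:** it stands upright in the scene picture. The rear edge is about 6 mm from where it started, against a 35 mm limit. The dispenser moved those 6 mm forward while being lowered, so the pan is now close to or touching its front, closer than the 5 mm gap I aimed for.

**Other objects:** the cup, jug, tamper and shaker look unmoved by eye.

**Camera disagreement:** the two cameras differ by about 3 mm on the dispenser's position and 2° on its direction. The upright check is good to only about 0.02 rad, and I did not measure the dispenser's height on the tongue.

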